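Change over the curing box

ROBOT

A 6-joint arm with a two-finger parallel gripper is mounted at the origin on the work surface. World frame = base frame: x ahead of the robot, y to its left, z up, the work surface at z = 0. Lengths are in m, angles in degrees, forces in N, time in s.
With the tool pointing down it reaches from about 0.375 to 0.9 m from the base axis. Payload 3.1 kg.
Tool frame: the origin (TCP) lies at the very end of the fingers, on their centre line; the grasp point (between the pads) lies 19 mm behind it; z points along the fingers, y is the line along which they close (so a half turn about z gives the same grasp; the last joint's range is limited). The gripper opens to 87 mm and grips with 3 to 60 N. Pads are 19 mm wide; open, the fingers measure 117 mm over their backs; the gripper's body (75 mm by 190 mm) begins 51 mm behind the grasp point.
Start: joints at [-79.956, 30.224, 82.088, -0, 67.689, -10.227], TCP at [0.217, -0.586, 0.223] pointing down, gripper open.
Joint ranges: [-176.69, 176.69], [-43.24, 126.21], [12.49, 139.97], [-82, 262], [0, 151.66], [-163.58, 163.58]. Speed limits (degrees/s): [159.86, 159.86, 180, 180, 180, 180].

INTERFACE

Orientations are given as a 3x3 rotation matrix whose columns are the frame's x, y, z axes.
In Python, from rig import readout, viewer, ticket gives the robot as it stands.
- The arm moves only by the tool send_rows, never from a script. Its argument "moves" is a list of rows, each a list of 6 numbers: the shift along the tool's x, y, z in units of 250 mm (1.0 is 250 mm), then the turn, a rotation vector about the tool's x, y, z in units of 90 degrees (1.0 is 90 degrees). A call has 1 to 12 rows; each row is the pose to reach, as a shift and turn from the pose commanded when the call began, along the tool's axes at that moment; what a row does not reach only later rows make up. A row lasts 1/10 s, in which the tool goes at most 50 mm and 8.59 degrees, less where a joint would pass 70% of its speed; a pose out of reach is approached as far as the arm can. A call with a number of a shift or a turn outside -1 to 1 is refused whole. A call with a gripper value outside its range is refused whole. "grip" is the opening, from 0 (shut) to 1 (fully open), set as the call begins (left out, the last holds). The fingers move at their own pace and stop on an object; the grip force is fixed at half the most. Time passes only in rows, so rows that repeat a pose let the fingers close. It gives the time, the measured TCP pose, the force, the opening and the grip force at its end, in the units of the state.
- readout.read_state(): the state, without advancing time (a new reading comes with each control period).
- viewer.capture(name): name is "scene" or "top" or "wrist"; returns (picture, depth): 384x512x3 uint8, red, green, blue; 384x512 float32, m along the optical axis (not along the pixel's ray), 0 where there is no reading.
- viewer.camera_info(name): a dict with "fx", "fy", "cx", "cy" (pixels), "R" (3x3) and "t" (3): a world point X has camera coordinates R X + t; the wrist camera has in their place "tool_from_camera" (4x4, takes a point from camera to tool coordinates, whose origin is the TCP and whose axes are the flange's). Camera axes: x right, y down, z forward; pixel columns grow to the right and rows downward; lengths in m; the calibration is good to about 2 mm. A picture is of the moment at which its call begins: read the wrist's pose just before it. camera_info takes no time and is no camera call.
- ticket.hand_in(): hands the job in; it is judged then, once.
The state is a dict: "time_s": time; "joint_positions": joint angles; "qvel": joint speeds; "tau": joint torques, N m; "position": TCP position; "tcp_rot": TCP orientation; "force": force on the tool from outside, world axes, zero at the start; "moment": the same for the moment, N m; "opening": opening from 0.0 (shut) to 1.0 (fully open); "grasp_force": force on a finger pad.
Only numpy, scipy, OpenCV 4.12 (cv2) and the standard library are available. Lean on these libraries where they do the work, as an engineer would, in place of code of your own. Each camera call takes 0.05 s, during which the arm holds its last target. There are 200 camera calls.

TASK

Change over the curing box for the next batch: take every old round core out of the white box and lay it in a free pocket of the grey tray, and lay every square mortar bar from the tray in a pocket of its own in the box, all lying fully down in their pockets. When everything has changed places, lower the lid gently until it is fully shut, and only then throw the black-knobbed start lever all the way over, away from the robot. Leave the other things on the bench where they are.

Things in the scene. Friction and masses are not known exactly. Their poses are not given: they have to be found in the camera images.
- tray: Grey plastic pocket tray, 230 x 230 mm, 13 mm high, fixed to the bench; origin at the centre of its underside, z up. Pocket grid: 2 along x (centres x = -55, +55 mm) by 3 along y (centres y = -62, 0, +62 mm); each pocket 98 (x) x 36 mm, 8 mm deep, floor 5 mm and rib tops 13 mm above the origin. Items lie along x.
- box: White curing box, 230 x 230 mm outside, 50 mm high, 5 mm walls and floor, fixed to the bench; origin at the centre of its underside, z up; the lid is hinged along its +x rim (far from the robot). Same pocket grid inside as the tray's (same offsets from the box's origin).
- lid (a joint): Lid of the box, a flat white plate 230 x 230 x 8 mm on a stiff hinge, so that it stays at any angle: 0 = shut, about 1.5 = upright, grows as it opens (at most 1.9 rad). It starts open. Moving it takes about 3 N at its free edge.
- lid_hinge (a point): Middle of the lid's hinge line, at the lid's underside, on the top of the box's +x wall; turns with the lid. The lid reaches from here 230 mm along its own -x to its free edge; its outer face lies 8 mm along its own +z.
- lid_handle (a point): Grip point of the lid's steel bar handle: the bar is 100 mm long, along y, 35 mm off the outer face and 30 mm from the free edge.
- lever (a joint): Start lever: 0 = leaning towards the robot (off), 1.0 rad = leaning away (fully on); stays where it is left. It starts near 0 and needs about 1 N at its tip.
- lever_tip (a point): Centre of the black ball (26 mm diameter) at the end of the start lever, 85 mm from the lever's pivot.
- lever_base: Grey housing of the lever, 70 (x) x 50 x 25 mm, fixed between tray and box; origin at the centre of its underside. The pivot is 22 mm above the origin; the lever swings over from its -x to its +x side.
- bar1: Square concrete mortar bar, 90 (x) x 30 x 30 mm, 0.18 kg; origin at its centre, x along its length. It starts lying in a tray pocket. May be absent.
- bar2: Square concrete mortar bar, 90 (x) x 30 x 30 mm, 0.18 kg; origin at its centre, x along its length. It starts lying in a tray pocket. May be absent.
- bar3: Square concrete mortar bar, 90 (x) x 30 x 30 mm, 0.18 kg; origin at its centre, x along its length. It starts lying in a tray pocket. May be absent.
- bar4: Square concrete mortar bar, 90 (x) x 30 x 30 mm, 0.18 kg; origin at its centre, x along its length. It starts lying in a tray pocket. May be absent.
- core1: Round concrete core, a plain cylinder 80 mm long (along x), 32 mm diameter, 0.14 kg; origin at its centre. It starts lying in a pocket inside the box. May be absent.
- core2: Round concrete core, a plain cylinder 80 mm long (along x), 32 mm diameter, 0.14 kg; origin at its centre. It starts lying in a pocket inside the box. May be absent.
- spatula: Spatula 170 mm long lying between tray and box; leave it. Origin in its middle, underneath.
- weight: Brass weight, 36 mm diameter, 44 mm high, standing between tray and box; leave it. Origin at the centre of its underside.
- brush: Hand brush lying on the left; leave it.
- beaker: Clear cup, 72 mm diameter, 85 mm high, on the left; leave it.
- wrench: Steel wrench lying on the right; leave it.
- jar: White jar, 64 mm diameter, 100 mm high, on the right; leave it.
Things that resemble listed ones, but are neither listed nor needed, are in the scene too. What is shaped like the lever_base but yellow is not meant.

How it is judged (in metres and radians):
On the way, in this order (a step that is already met when the one before it is completed fails the run):
1. every core lies in a tray pocket and every bar in a box pocket, with the lid still open (x of bar1 in the frame of box between -0.105 and 0.105 m and y of bar1 in the frame of box between -0.095 and 0.095 m and z of bar1 in the frame of box between 0.014 and 0.0235 m and angle between bar1's own x axis and vertical between 1.5 and 1.64 rad and x of bar2 in the frame of box between -0.105 and 0.105 m and y of bar2 in the frame of box between -0.095 and 0.095 m and z of bar2 in the frame of box between 0.014 and 0.0235 m and angle between bar2's own x axis and vertical between 1.5 and 1.64 rad and x of bar3 in the frame of box between -0.105 and 0.105 m and y of bar3 in the frame of box between -0.095 and 0.095 m and z of bar3 in the frame of box between 0.014 and 0.0235 m and angle between bar3's own x axis and vertical between 1.5 and 1.64 rad and x of bar4 in the frame of box between -0.105 and 0.105 m and y of bar4 in the frame of box between -0.095 and 0.095 m and z of bar4 in the frame of box between 0.014 and 0.0235 m and angle between bar4's own x axis and vertical between 1.5 and 1.64 rad and x of core1 in the frame of tray between -0.105 and 0.105 m and y of core1 in the frame of tray between -0.095 and 0.095 m and z of core1 in the frame of tray between 0.014 and 0.0245 m and angle between core1's own x axis and vertical between 1.5 and 1.64 rad and x of core2 in the frame of tray between -0.105 and 0.105 m and y of core2 in the frame of tray between -0.095 and 0.095 m and z of core2 in the frame of tray between 0.014 and 0.0245 m and angle between core2's own x axis and vertical between 1.5 and 1.64 rad and value of joint lid above 1 rad), for 0.2 s.
2. the lid is shut (value of joint lid below 0.05 rad), for 0.2 s.
3. the lever is thrown (value of joint lever above 0.85 rad), for 0.2 s.
At the end, for the whole second after the job is handed in: Every bar present lies fully down in a pocket of the box and every core present in a pocket of the tray (centre no more than 3.5 mm above its resting height, lying within 4 degrees of level), all at rest; the lid within 0.05 rad of shut; the lever past 0.85 rad (x of bar1 in the frame of box between -0.105 and 0.105 m and y of bar1 in the frame of box between -0.095 and 0.095 m and z of bar1 in the frame of box between 0.014 and 0.0235 m and angle between bar1's own x axis and vertical between 1.5 and 1.64 rad and x of bar2 in the frame of box between -0.105 and 0.105 m and y of bar2 in the frame of box between -0.095 and 0.095 m and z of bar2 in the frame of box between 0.014 and 0.0235 m and angle between bar2's own x axis and vertical between 1.5 and 1.64 rad and x of bar3 in the frame of box between -0.105 and 0.105 m and y of bar3 in the frame of box between -0.095 and 0.095 m and z of bar3 in the frame of box between 0.014 and 0.0235 m and angle between bar3's own x axis and vertical between 1.5 and 1.64 rad and x of bar4 in the frame of box between -0.105 and 0.105 m and y of bar4 in the frame of box between -0.095 and 0.095 m and z of bar4 in the frame of box between 0.014 and 0.0235 m and angle between bar4's own x axis and vertical between 1.5 and 1.64 rad and x of core1 in the frame of tray between -0.105 and 0.105 m and y of core1 in the frame of tray between -0.095 and 0.095 m and z of core1 in the frame of tray between 0.014 and 0.0245 m and angle between core1's own x axis and vertical between 1.5 and 1.64 rad and x of core2 in the frame of tray between -0.105 and 0.105 m and y of core2 in the frame of tray between -0.095 and 0.095 m and z of core2 in the frame of tray between 0.014 and 0.0245 m and angle between core2's own x axis and vertical between 1.5 and 1.64 rad and linear speed of each of bar1, bar2, bar3, bar4, core1, core2 below 0.02 m/s and value of joint lid below 0.05 rad and value of joint lever above 0.85 rad); the robot touches nothing.
It fails at once if the lid is slammed (closing faster than 2 rad/s) (velocity of joint lid below -2 rad/s).
It fails at once if another thing on the bench is displaced by more than 4 cm (distance of any of spatula, weight, brush, beaker, wrench, jar from where it was at the start of the episode above 0.04 m).
Of bar1, bar2, bar3, bar4 only 3 to 4 are there at a start; the rules pass over those that are not, and their reading is None.
Of core1, core2 only 1 to 2 are there at a start; the rules pass over those that are not, and their reading is None.
At some moment in a run one of bar1, bar2, bar3, bar4, core1, core2 may be knocked a few centimetres aside while the robot is not near it.
Once in a run the grip may slacken for a moment while it holds something.
It also fails if it takes over 210 s, if anything falls off the work surface, if the arm or the gripper's body presses on something with over 40 N, if the wrist force passes 120 N, or if a joint passes its speed limit or range.

## Working session

There is one attempt and no reset: what is moved stays moved. The work goes in short steps, Python scripts to look and compute and a tool call to move; the robot and the scene stay as the last step left them, time stands still between calls to the robot, and variables do not carry over. Pictures are saved under pics/ and viewed, at most 14 in all, crops included, and the job is handed in when it is done.

Besides the shell and the picture viewer there is one more tool, called as a command line: name --pt "numbers of a row" for each row, then --argument value for the rest. send_rows: Moves the arm, as the interface text tells. Shifts and turns lie within -1 to 1; 1 stands for 250 mm of shift or 90 degrees of turn. Its arguments: {"type":"object","properties":{"moves":{"type":"array"},"grip":{"type":"number"}},"required":["moves"]}

```bash
ls; mkdir -p pics
python3 - <<'E'
from rig import readout, viewer
import cv2,numpy as np
s=readout.read_state(); print(s['time_s'],s['position'],s['tcp_rot'],s['opening'])
for n in ('top','scene'):
    p,d=viewer.capture(n); cv2.imwrite(f'pics/{n}0.png',p[:,:,::-1]); np.save(f'{n}0.npy',d)
    print(n,viewer.camera_info(n))
print(viewer.camera_info('wrist'))
E
```

```text
pics
0.0 [ 0.21642966 -0.58553312  0.22155602] [[ 9.38039513e-01  3.46528077e-01 -4.04794595e-04]
 [ 3.46528126e-01 -9.38037150e-01  2.13614582e-03]
 [ 3.60522134e-04 -2.14406189e-03 -9.99997637e-01]] 1.0003853676416632
top {'fx': 391.66242550414614, 'fy': 391.66242550414614, 'cx': 260.1017246184692, 'cy': 186.7002614692903, 'R': array([[-0.02872466, -0.99954631, -0.00905946],
       [-0.98284881,  0.02989415, -0.18197406],
       [ 0.18216232,  0.00367694, -0.9832616 ]]), 't': array([0.02252464, 0.47850354, 1.49330175])}
scene {'fx': 489.04782663104896, 'fy': 489.04782663104896, 'cx': 253.505606248062, 'cy': 189.06598076942686, 'R': array([[ 0.50072317,  0.86559998,  0.00360369],
       [ 0.69717809, -0.40082171, -0.59437754],
       [-0.51304875,  0.30013102, -0.80417806]]), 't': array([-0.2246707 , -0.27311243,  1.90794372])}
{'fx': 269.9906307386064, 'fy': 269.9906307386064, 'cx': 251.92494037040376, 'cy': 188.07614846145663, 'tool_from_camera': array([[-6.85830607e-04, -9.67598500e-01, -2.52492917e-01,
         6.94886557e-02],
       [ 9.99999754e-01, -6.27105514e-04, -3.13054659e-04,
         2.50899568e-04],
       [ 1.44571517e-04, -2.52493070e-01,  9.67598692e-01,
        -1.62706706e-01],
       [ 0.00000000e+00,  0.00000000e+00,  0.00000000e+00,
         1.00000000e+00]])}
```

View pics/top0.png

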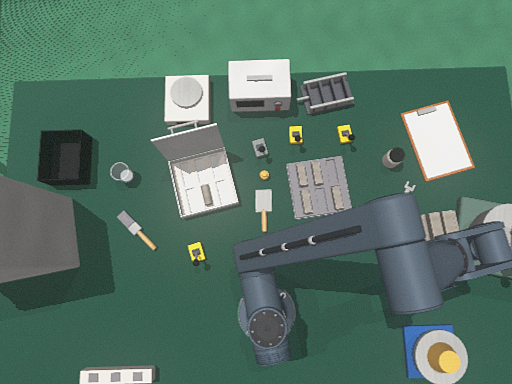

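View pics/scene0.png

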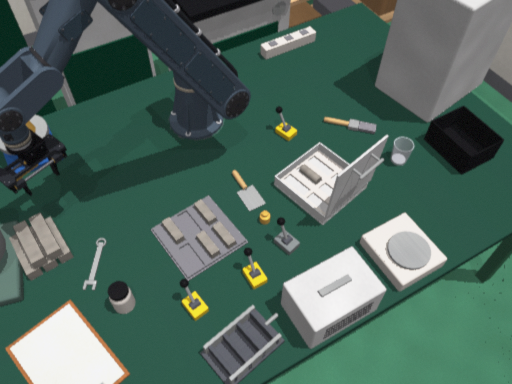

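The top view shows the tray at about (320,187) holding 4 bars. The white box is at about (205,183) with one core visible and its lid upright. The grey lever is at (260,148). The scene view agrees. Next I'll measure everything from the depth data.

```bash
cat > h.py <<'E'
import numpy as np,cv2
from rig import readout,viewer
def cloud(name,d,s=None):
    c=viewer.camera_info(name); v,u=np.mgrid[:d.shape[0],:d.shape[1]]
    P=np.stack([(u-c['cx'])*d/c['fx'],(v-c['cy'])*d/c['fy'],d],-1)
    if name=='wrist':
        T=c['tool_from_camera']; P=P@T[:3,:3].T+T[:3,3]
        P=P@np.array(s['tcp_rot']).T+np.array(s['position'])
    else: P=(P-c['t'])@c['R']
    P[d<=0]=np.nan
    return P
def ortho(clouds,x0,x1,y0,y1,res=0.001):
    """max-height map + colour; rows: x descending, cols: y descending"""
    H=np.full((int((x1-x0)/res),int((y1-y0)/res)),np.nan);C=np.zeros(H.shape+(3,),np.uint8)
    for P,im in clouds:
        q=P.reshape(-1,3);c=im.reshape(-1,3)
        m=np.isfinite(q[:,0])&(q[:,0]>x0)&(q[:,0]<x1)&(q[:,1]>y0)&(q[:,1]<y1);q=q[m];c=c[m]
        o=np.argsort(q[:,2]);q=q[o];c=c[o]
        r=np.clip(((x1-q[:,0])/res).astype(int),0,H.shape[0]-1);k=np.clip(((y1-q[:,1])/res).astype(int),0,H.shape[1]-1)
        H[r,k]=q[:,2];C[r,k]=c
    return H,C
E
python3 - <<'E'
from h import *
for n in ('top','scene'):
    d=np.load(n+'0.npy');P=cloud(n,d);im=cv2.imread(f'pics/{n}0.png')
    hsv=cv2.cvtColor(im,cv2.COLOR_BGR2HSV)
    z=P[...,2];print(n,'table z',np.nanmedian(z[(np.abs(z)<.03)&(hsv[...,1]>120)]))
    ng=hsv[...,1]<90
    for nm,(x0,x1,y0,y1,a,b) in dict(tray=(.3,.75,-.36,-.02,.004,.045),bars=(.3,.75,-.36,-.02,.022,.05),box=(.35,.68,.09,.4,.03,.056),lev=(.58,.72,-.02,.1,.012,.035),boxin=(.42,.6,.14,.3,.012,.045)).items():
        m=ng&(P[...,0]>x0)&(P[...,0]<x1)&(P[...,1]>y0)&(P[...,1]<y1)&(z>a)&(z<b)
        m=m.astype(np.uint8)
        k,l,st,ce=cv2.connectedComponentsWithStats(m)
        for i in range(1,k):
            if st[i,4]>40:
                q=P[l==i]; print(nm,st[i,4],ce[i].round(),'rect',[np.round(t,3) for t in cv2.minAreaRect(q[:,:2].astype(np.float32))],'z',np.percentile(q[:,2],[5,50,95]).round(4))
    m=(im.max(-1)<60)
E
```

```text
top table z 0.014831934359444491
tray 3032 [318. 187.] rect [array([ 0.475, -0.211]), array([0.236, 0.264]), np.float64(7.028)] z [0.0055 0.0147 0.0386]
bars 185 [317. 172.] rect [array([ 0.536, -0.219]), array([0.098, 0.031]), np.float64(6.578)] z [0.0276 0.036  0.0409]
bars 183 [302. 174.] rect [array([ 0.528, -0.158]), array([0.09 , 0.034]), np.float64(10.149)] z [0.0272 0.0355 0.0416]
bars 187 [337. 197.] rect [array([ 0.431, -0.294]), array([0.09 , 0.032]), np.float64(6.463)] z [0.0294 0.0364 0.0418]
bars 184 [307. 201.] rect [array([ 0.419, -0.172]), array([0.089, 0.031]), np.float64(6.195)] z [0.0295 0.0359 0.0417]
box 449 [199. 180.] rect [array([0.508, 0.233]), array([0.234, 0.231]), np.float64(13.255)] z [0.0332 0.0483 0.0544]
box 133 [207. 194.] rect [array([0.458, 0.22 ]), array([0.08, 0.03]), np.float64(12.827)] z [0.031  0.0358 0.0416]
lev 159 [259. 147.] rect [array([0.646, 0.005]), array([0.072, 0.05 ]), np.float64(13.695)] z [0.0203 0.0263 0.0335]
boxin 736 [207. 184.] rect [array([0.51 , 0.219]), array([0.158, 0.179]), np.float64(89.978)] z [0.0125 0.0163 0.0381]
sc
[... 988 characters left out ...]
 79 [194. 303.] rect [array([ 0.696, -0.344]), array([0.026, 0.028]), np.float64(7.354)] z [0.0266 0.0342 0.045 ]
box 573 [307. 175.] rect [array([0.511, 0.233]), array([0.233, 0.238]), np.float64(13.418)] z [0.0311 0.0421 0.0518]
box 109 [310. 172.] rect [array([0.463, 0.218]), array([0.082, 0.03 ]), np.float64(13.81)] z [0.0305 0.0344 0.0395]
lev 281 [287. 242.] rect [array([0.65 , 0.006]), array([0.072, 0.055]), np.float64(17.422)] z [0.0156 0.023  0.0327]
boxin 278 [311. 175.] rect [array([0.473, 0.229]), array([0.079, 0.114]), np.float64(76.694)] z [0.0126 0.0266 0.038 ]
boxin 54 [329. 180.] rect [array([0.512, 0.266]), array([0.037, 0.061]), np.float64(50.335)] z [0.0123 0.0142 0.0184]
```

Both cameras agree:

| Item | Position (m) | Yaw |
|---|---|---|
| Tray | (0.482, -0.226) | 6.5° |
| Box | (0.510, 0.233) | 13.3° |
| Core | box pocket (-55, 0) | – |
| Lever base | (0.648, 0.005) | – |

I'll move over the tray for a wrist view, with the tool flipped so the camera faces away from the lid.

```bash
cat >> h.py <<'E'
from scipy.spatial.transform import Rotation as Ro
TR=(np.array([.482,-.226]),np.radians(6.5)); BX=(np.array([.5095,.233]),np.radians(13.3))
def loc(fr,x,y):
    c,a=fr; return c+np.array([x*np.cos(a)-y*np.sin(a),x*np.sin(a)+y*np.cos(a)])
def rows(*wps,s=None):
    """wps: (x,y,z,yaw_deg) tool-down; prints row numbers and rows needed for each from measured pose"""
    s=s or readout.read_state();R=np.array(s['tcp_rot']);p0=np.array(s['position']);prev=np.zeros(6)
    for w in wps:
        y=np.radians(w[3]);Rd=np.array([[np.cos(y),np.sin(y),0],[np.sin(y),-np.cos(y),0],[0,0,-1]])
        v=np.r_[R.T@(np.array(w[:3])-p0)/.25,Ro.from_matrix(R.T@Rd).as_rotvec()/(np.pi/2)]
        d=v-prev;n=max(np.linalg.norm(d[:3])*5,np.linalg.norm(d[3:])*90/8.59);prev=v
        print(v.round(3).tolist(),'rows %.1f'%n)
E
python3 - <<'E'
from h import *
rows((.35,-.4,.3,110),(.47,-.226,.3,186.5))
E
```

```text
[0.758, -0.512, -0.312, -0.001, -0.001, -0.997] rows 10.4
[1.45, -0.999, -0.311, 0.0, -0.002, -1.847] rows 8.9
```

send_rows --pt "0.758 -0.512 -0.312 0 0 -0.997" --pt "0.758 -0.512 -0.312 0 0 -0.997" --pt "0.758 -0.512 -0.312 0 0 -0.997" --pt "0.758 -0.512 -0.312 0 0 -0.997" --pt "0.758 -0.512 -0.312 0 0 -0.997" --pt "0.758 -0.512 -0.312 0 0 -0.997" --pt "0.758 -0.512 -0.312 0 0 -0.997" --pt "0.758 -0.512 -0.312 0 0 -0.997" --pt "0.758 -0.512 -0.312 0 0 -0.997" --pt "0.758 -0.512 -0.312 0 0 -0.997" --pt "0.758 -0.512 -0.312 0 0 -0.997" --grip 0.6

```text
time_s: 1.2
position: [0.3498, -0.4001, 0.3001]
tcp_rot: [[-0.346, 0.938, -0.001], [0.938, 0.346, 0.001], [0.001, -0.0, -1.0]]
force: [-0.4, 0.3, 0.3]
opening: 0.597
grasp_force: 0.0
```

Run:
```python
from h import *
s=readout.read_state();print(s['time_s'],s['position'],s['joint_positions'])
rows((.47,-.226,.3,186.5))
```

```text
1.2 [ 0.34982273 -0.40012663  0.30009411] [-6.08918849e+01  1.79998018e+01  8.97133219e+01 -7.81646001e-04
  7.23522956e+01 -8.11368123e+01]
[0.487, 0.692, 0.001, 0.0, -0.001, -0.847] rows 8.9
```

send_rows --pt "0.487 0.692 0 0 0 -0.847" --pt "0.487 0.692 0 0 0 -0.847" --pt "0.487 0.692 0 0 0 -0.847" --pt "0.487 0.692 0 0 0 -0.847" --pt "0.487 0.692 0 0 0 -0.847" --pt "0.487 0.692 0 0 0 -0.847" --pt "0.487 0.692 0 0 0 -0.847" --pt "0.487 0.692 0 0 0 -0.847" --pt "0.487 0.692 0 0 0 -0.847" --pt "0.487 0.692 0 0 0 -0.847" --pt "0.487 0.692 0 0 0 -0.847"

```text
time_s: 2.3
position: [0.4707, -0.2268, 0.3003]
tcp_rot: [[-0.994, -0.106, -0.001], [-0.106, 0.994, 0.0], [0.001, 0.001, -1.0]]
force: [0.4, -0.3, 0.2]
opening: 0.603
grasp_force: 0.0
```

```bash
cat >> h.py <<'E'
def shot(n):
    s=readout.read_state();p,d=viewer.capture('wrist');im=np.ascontiguousarray(p[:,:,::-1])
    cv2.imwrite(f'pics/{n}.png',im);np.save(f'{n}.npy',d);return im,cloud('wrist',d,s),s
def blobs(im,P,zmin,zmax,reg,minpx=150,sat=90):
    hsv=cv2.cvtColor(im,cv2.COLOR_BGR2HSV);m=(hsv[...,1]<sat)&(P[...,2]>zmin)&(P[...,2]<zmax)
    m&=(P[...,0]>reg[0])&(P[...,0]<reg[1])&(P[...,1]>reg[2])&(P[...,1]<reg[3])
    k,l,st,ce=cv2.connectedComponentsWithStats(cv2.morphologyEx(m.astype(np.uint8),cv2.MORPH_OPEN,np.ones((3,3),np.uint8)))
    out=[]
    for i in range(1,k):
        if st[i,4]>minpx:
            q=P[l==i];c,w,a=cv2.minAreaRect(q[:,:2].astype(np.float32));out.append((c,w,a,q))
            print(st[i,4],ce[i].round(),np.round(c,4),np.round(w,3),round(a,1),'z',np.percentile(q[:,2],[5,50,95]).round(4))
    return out
E
python3 - <<'E'
from h import *
im,P,s=shot('w1');print(s['time_s'],s['position'])
R=(.3,.66,-.4,-.03)
b=blobs(im,P,.026,.045,R); t=blobs(im,P,.004,.045,R,3000)
z=P[...,2];print('table',np.nanmedian(z[np.abs(z)<.004]))
E
```

```text
2.3 [ 0.47069192 -0.22678606  0.30026659]
1160 [212. 132.] [ 0.4324 -0.293 ] [0.089 0.03 ] 7.5 z [0.034  0.0356 0.0371]
1152 [290. 132.] [ 0.421  -0.1715] [0.089 0.03 ] 6.5 z [0.0341 0.0357 0.0371]
949 [253. 199.] [ 0.5342 -0.2192] [0.089 0.029] 6.4 z [0.0342 0.0357 0.0372]
911 [288. 198.] [ 0.5298 -0.1581] [0.089 0.03 ] 6.9 z [0.0332 0.0358 0.0371]
17173 [252. 158.] [ 0.4815 -0.2258] [0.23 0.23] 6.7 z [0.0052 0.0138 0.0364]
table 0.000734224992249316
```

View pics/w1.png

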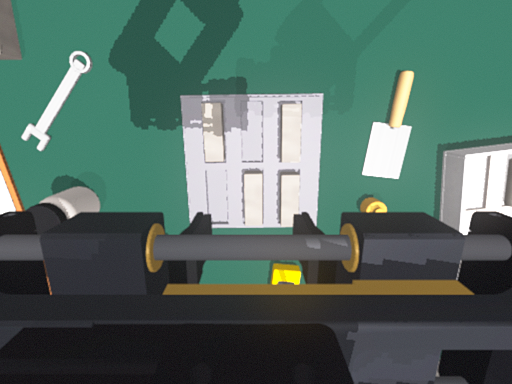

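The wrist view shows the tray at (252,158), with bars at (212,132), (290,132), (253,199) and (288,198). The tray is at (0.4815, -0.2258) with yaw 6.7°, and the bar sizes and heights fit. Next I'll look at the box.

```bash
sed -i 's/^TR=.*; BX/TR=(np.array([.4815,-.2258]),np.radians(6.7)); BX/' h.py
python3 - <<'E'
from h import *
rows((.47,.22,.3,193.3))
E
```

```text
[-0.187, 1.778, 0.002, 0.0, -0.0, -0.08] rows 8.9
```

send_rows --pt "-0.1 0.95 0 0 0 -0.08" --pt "-0.1 0.95 0 0 0 -0.08" --pt "-0.1 0.95 0 0 0 -0.08" --pt "-0.1 0.95 0 0 0 -0.08" --pt "-0.1 0.95 0 0 0 -0.08"

```text
time_s: 2.85
position: [0.4693, 0.0143, 0.3006]
tcp_rot: [[-0.973, -0.231, -0.0], [-0.231, 0.973, 0.001], [-0.0, 0.001, -1.0]]
force: [0.6, 0.1, -0.4]
opening: 0.597
grasp_force: 0.0
```

send_rows --pt "0.02 0.83 0 0 0 0" --pt "0.02 0.83 0 0 0 0" --pt "0.02 0.83 0 0 0 0" --pt "0.02 0.83 0 0 0 0" --pt "0.02 0.83 0 0 0 0" --pt "0.02 0.83 0 0 0 0"

```text
time_s: 3.45
position: [0.4163, 0.2137, 0.3005]
tcp_rot: [[-0.972, -0.235, 0.0], [-0.235, 0.972, -0.0], [-0.0, -0.0, -1.0]]
force: [0.6, -0.8, -0.1]
opening: 0.602
grasp_force: 0.0
```

Run:
```python
from h import *
im,P,s=shot('w2');print(s['time_s'],s['position'])
R=(.35,.68,.06,.4)
print('rim');blobs(im,P,.046,.055,R,150); print('core');blobs(im,P,.026,.041,(.42,.6,.13,.33),100); print('all');blobs(im,P,.004,.055,R,3000)
z=P[...,2];m=(P[...,0]>.55)&(P[...,0]<.75)&(P[...,1]>.1)&(P[...,1]<.4)&(z>.07)
for n in('top','scene'):
    Q=cloud(n,np.load(n+'0.npy'));i=cv2.cvtColor(cv2.imread(f'pics/{n}0.png'),cv2.COLOR_BGR2HSV)
    mm=(Q[...,0]>.53)&(Q[...,0]<.78)&(Q[...,1]>.08)&(Q[...,1]<.4)&(Q[...,2]>.06)&(i[...,1]<60);q=Q[mm]
    a=BX[1];X=(q[:,:2]-BX[0])@np.array([np.cos(a),np.sin(a)])
    for lo in np.arange(.06,.33,.03):
        k=(q[:,2]>lo)&(q[:,2]<lo+.03)
        if k.sum()>5:print(n,lo.round(2),k.sum(),np.percentile(X[k],[2,25,50,75,98]).round(3))
```

```text
3.45 [0.41632225 0.21369196 0.30054947]
rim
376 [193. 162.] [0.4518 0.1455] [0.078 0.084] 12.8 z [0.0477 0.0503 0.052 ]
199 [265. 152.] [0.3963 0.2277] [0.005 0.095] 13.4 z [0.0491 0.0505 0.0518]
263 [321. 192.] [0.4384 0.3326] [0.118 0.005] 12.9 z [0.047  0.0502 0.0519]
356 [249. 281.] [0.6193 0.258 ] [0.007 0.173] 12.6 z [0.0468 0.0501 0.0519]
core
853 [251. 188.] [0.4609 0.2227] [0.08 0.03] 13.1 z [0.0274 0.0354 0.0381]
all
11511 [251. 187.] [0.4752 0.2258] [0.159 0.23 ] 13.0 z [0.0051 0.0137 0.0502]
top 0.06 154 [0.112 0.113 0.114 0.115 0.117]
top 0.09 167 [0.113 0.115 0.116 0.117 0.119]
top 0.12 183 [0.114 0.116 0.117 0.118 0.12 ]
top 0.15 185 [0.116 0.118 0.119 0.12  0.121]
top 0.18 197 [0.117 0.119 0.12  0.121 0.123]
top 0.21 209 [0.119 0.12  0.121 0.122 0.124]
top 0.24 346 [0.121 0.123 0.124 0.16  0.169]
top 0.27 224 [0.122 0.124 0.126 0.128 0.132]
scene 0.06 170 [0.12  0.123 0.124 0.125 0.127]
scene 0.09 176 [0.121 0.125 0.126 0.126 0.128]
scene 0.12 129 [0.121 0.126 0.127 0.128 0.129]
scene 0.15 162 [0.122 0.128 0.128 0.129 0.13 ]
scene 0.18 188 [0.126 0.129 0.13  0.13  0.132]
scene 0.21 205 [0.126 0.131 0.131 0.132 0.133]
scene 0.24 389 [0.129 0.132 0.134 0.165 0.173]
scene 0.27 216 [0.126 0.129 0.132 0.133 0.135]
```

View pics/w2.png

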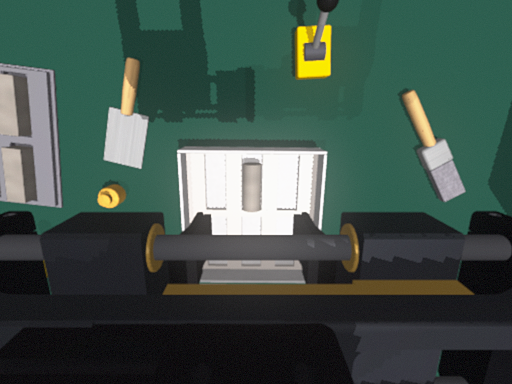

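The wrist view shows the core at (251,188) in the box and no second one; the top view's +x pockets are empty too. The box is at (0.5098, 0.2336) with yaw 13.1°. The lid stands at about 1.62 rad. Now I'll grasp the core.

```bash
sed -i 's/BX=.*/BX=(np.array([.5098,.2336]),np.radians(13.1))/' h.py
python3 - <<'E'
from h import *
x,y=.4609,.2227
rows((x,y,.08,193.1),(x,y,.016,193.1))
for p in [(-.055,0),(.055,-.062)]: print('tray',p,loc(TR,*p))
for p in [(-.055,0),(-.055,.062),(-.055,-.062),(.055,0)]: print('box',p,loc(BX,*p))
E
```

```text
[-0.18, -0.0, 0.882, -0.001, 0.0, 0.004] rows 4.5
[-0.18, -0.0, 1.138, -0.001, 0.0, 0.004] rows 1.3
tray (-0.055, 0) [ 0.42687561 -0.23221689]
tray (0.055, -0.062) [ 0.54335797 -0.28095969]
box (-0.055, 0) [0.45623132 0.22113418]
box (-0.055, 0.062) [0.44217894 0.28152069]
box (-0.055, -0.062) [0.4702837  0.16074767]
box (0.055, 0) [0.56336868 0.24606582]
```

send_rows --pt "-0.18 0 0.2 0 0 0" --pt "-0.18 0 0.4 0 0 0" --pt "-0.18 0 0.6 0 0 0" --pt "-0.18 0 0.8 0 0 0" --pt "-0.18 0 0.9 0 0 0" --pt "-0.18 0 0.98 0 0 0" --pt "-0.18 0 0.98 0 0 0"

```text
time_s: 4.2
position: [0.4596, 0.2203, 0.0526]
tcp_rot: [[-0.974, -0.229, -0.007], [-0.228, 0.974, -0.002], [0.007, -0.0, -1.0]]
force: [-0.2, -0.5, -0.7]
opening: 0.603
grasp_force: 0.0
```

send_rows --pt "0 0 0.06 0 0 0" --pt "0 0 0.12 0 0 0" --pt "0 0 0.158 0 0 0" --pt "0 0 0.158 0 0 0"

```text
time_s: 4.6
position: [0.4612, 0.2221, 0.0161]
tcp_rot: [[-0.973, -0.231, -0.0], [-0.231, 0.973, -0.0], [0.0, -0.0, -1.0]]
force: [-0.7, 0.7, -0.1]
opening: 0.601
grasp_force: 0.0
```

send_rows --pt "0 0 0 0 0 0" --pt "0 0 0 0 0 0" --pt "0 0 0 0 0 0" --pt "0 0 0 0 0 0" --pt "0 0 0 0 0 0" --grip 0.25

```text
time_s: 5.1
position: [0.4611, 0.2232, 0.0167]
tcp_rot: [[-0.973, -0.232, 0.001], [-0.232, 0.973, 0.0], [-0.001, -0.0, -1.0]]
force: [0.1, -0.3, 4.9]
opening: 0.363
grasp_force: 30.0
```

The core is held: opening 31.6 mm, 30 N.

Run:
```python
from h import *
rows((.461,.2227,.13,193.1),(.445,0,.13,190),(.4269,-.2322,.13,186.7),(.4269,-.2322,.0175,186.7))
```

```text
[0.0, -0.002, -0.453, -0.0, 0.001, 0.004] rows 2.3
[0.27, -0.853, -0.454, -0.0, 0.001, 0.038] rows 4.5
[0.556, -1.74, -0.454, 0.0, 0.001, 0.075] rows 4.7
[0.556, -1.74, -0.004, 0.0, 0.001, 0.075] rows 2.3
```

send_rows --pt "0 0 -0.12 0 0 0" --pt "0 0 -0.3 0 0 0" --pt "0 0 -0.45 0 0 0" --pt "0.05 -0.15 -0.45 0 0 0.02" --pt "0.1 -0.32 -0.45 0 0 0.035" --pt "0.16 -0.5 -0.45 0 0 0.05" --pt "0.215 -0.67 -0.45 0 0 0.07" --pt "0.27 -0.84 -0.45 0 0 0.075" --pt "0.3 -0.95 -0.45 0 0 0.075"

```text
time_s: 6.0
position: [0.4422, -0.0278, 0.1284]
tcp_rot: [[-0.993, -0.115, -0.001], [-0.115, 0.993, -0.0], [0.001, -0.0, -1.0]]
force: [0.6, 0.5, -1.8]
opening: 0.358
grasp_force: 30.0
```

Run:
```python
from h import *
s=readout.read_state();print(s['position'],s['opening'],s['grasp_force'])
rows((.4269,-.2322,.13,186.7),(.4269,-.2322,.0175,186.7))
```

```text
[ 0.44217251 -0.02779602  0.1284468 ] 0.3579712876180651 29.994744658470154
[0.154, -0.805, -0.006, -0.0, -0.0, -0.001] rows 4.1
[0.154, -0.805, 0.444, -0.0, -0.0, -0.001] rows 2.2
```

send_rows --pt "0.03 -0.19 0 0 0 0" --pt "0.07 -0.38 0 0 0 0" --pt "0.11 -0.57 0 0 0 0" --pt "0.14 -0.75 0 0 0 0" --pt "0.154 -0.81 0 0 0 0" --pt "0.154 -0.812 0.1 0 0 0" --pt "0.154 -0.812 0.24 0 0 0" --pt "0.154 -0.812 0.3 0 0 0" --pt "0.154 -0.812 0.3 0 0 0" --pt "0.154 -0.812 0.3 0 0 0"

```text
time_s: 7.0
position: [0.4281, -0.2309, 0.0535]
tcp_rot: [[-0.993, -0.117, -0.001], [-0.117, 0.993, 0.001], [0.001, 0.001, -1.0]]
force: [-0.1, 0.5, -1.8]
opening: 0.361
grasp_force: 30.0
```

Run:
```python
from h import *
s=readout.read_state();print(s['position'],s['opening'],s['grasp_force'])
rows((.4269,-.2322,.0175,186.7))
```

```text
[ 0.42813853 -0.23091613  0.05348051] 0.36126608178191166 29.993468821048737
[0.005, -0.005, 0.144, 0.001, -0.0, 0.0] rows 0.7
```

send_rows --pt "0.005 -0.005 0.05 0 0 0" --pt "0.005 -0.005 0.1 0 0 0" --pt "0.005 -0.005 0.13 0 0 0" --pt "0.005 -0.005 0.144 0 0 0" --pt "0.005 -0.005 0.144 0 0 0"

```text
time_s: 7.5
position: [0.4271, -0.2327, 0.0173]
tcp_rot: [[-0.993, -0.116, -0.001], [-0.116, 0.993, 0.0], [0.0, 0.001, -1.0]]
force: [-0.3, 0.5, -1.2]
opening: 0.361
grasp_force: 30.0
```

send_rows --pt "0 0 0 0 0 0" --pt "0 0 0 0 0 0" --pt "0 0 0 0 0 0" --pt "0 0 -0.1 0 0 0" --pt "0 0 -0.25 0 0 0" --grip 0.6

```text
time_s: 8.0
position: [0.426, -0.232, 0.0794]
tcp_rot: [[-0.993, -0.116, -0.004], [-0.116, 0.993, 0.003], [0.003, 0.004, -1.0]]
force: [-0.7, -0.8, 0.7]
opening: 0.595
grasp_force: 0.0
```

Run:
```python
from h import *
im,P,s=shot('w3');print(s['time_s'],s['position'],s['opening'])
print('items');blobs(im,P,.026,.045,(.35,.62,-.36,-.1),80)
rows((.421,-.1715,.08,186.7),(.421,-.1715,.016,186.7))
```

```text
8.0 [ 0.42602174 -0.23203241  0.07940438] 0.5946406462057889
items
3162 [176. 187.] [ 0.423  -0.2939] [0.071 0.03 ] 7.4 z [0.0334 0.0356 0.0366]
3015 [327. 188.] [ 0.4101 -0.1726] [0.069 0.03 ] 6.9 z [0.0331 0.0356 0.0367]
2882 [250. 194.] [ 0.4209 -0.2341] [0.069 0.03 ] 6.5 z [0.0279 0.0355 0.0378]
476 [253. 278.] [ 0.4937 -0.2232] [0.009 0.03 ] 6.2 z [0.0277 0.0351 0.0364]
[0.003, 0.253, 0.019, -0.003, 0.003, 0.0] rows 1.3
[0.004, 0.255, 0.275, -0.003, 0.003, 0.0] rows 1.3
```

The core lies down in the tray, top at about 37 mm. Next is the bar at (0.421, -0.1715).

send_rows --pt "0.002 0.18 0 0 0 0" --pt "0.004 0.254 0 0 0 0" --pt "0.004 0.254 0.1 0 0 0" --pt "0.004 0.254 0.18 0 0 0" --pt "0.004 0.254 0.23 0 0 0" --pt "0.004 0.254 0.254 0 0 0" --pt "0.004 0.254 0.254 0 0 0"

```text
time_s: 8.75
position: [0.4184, -0.1696, 0.0158]
tcp_rot: [[-0.993, -0.117, -0.002], [-0.117, 0.993, 0.001], [0.001, 0.001, -1.0]]
force: [-0.3, 0.2, 0.6]
opening: 0.603
grasp_force: 0.0
```

send_rows --pt "0 0 0 0 0 0" --pt "0 0 0 0 0 0" --pt "0 0 0 0 0 0" --pt "0 0 0 0 0 0" --pt "0 0 -0.12 0 0 0" --pt "0 0 -0.3 0 0 0" --pt "0 0 -0.45 0 0 0" --pt "0 0 -0.45 0 0 0" --grip 0.25

```text
time_s: 9.55
position: [0.4213, -0.1717, 0.1331]
tcp_rot: [[-0.993, -0.117, 0.008], [-0.117, 0.993, -0.006], [-0.007, -0.007, -1.0]]
force: [0.9, -0.6, -1.5]
opening: 0.341
grasp_force: 30.0
```

Run:
```python
from h import *
rows((.432,.05,.13,190),(.4422,.2815,.13,193.1),(.4422,.2815,.06,193.1))
```

```text
[-0.146, 0.876, 0.008, -0.005, 0.005, -0.037] rows 4.4
[-0.295, 1.791, 0.002, -0.005, 0.004, -0.071] rows 4.6
[-0.292, 1.793, 0.282, -0.005, 0.004, -0.071] rows 1.4
```

send_rows --pt "-0.03 0.18 0 0 0 -0.03" --pt "-0.06 0.37 0 0 0 -0.05" --pt "-0.09 0.56 0 0 0 -0.07" --pt "-0.12 0.75 0 0 0 -0.071" --pt "-0.147 0.9 0 0 0 -0.071" --pt "-0.147 0.9 0 0 0 -0.071"

```text
time_s: 10.15
position: [0.4272, 0.0618, 0.1282]
tcp_rot: [[-0.973, -0.232, -0.003], [-0.232, 0.973, 0.001], [0.002, 0.002, -1.0]]
force: [-0.6, -0.4, -1.3]
opening: 0.34
grasp_force: 30.0
```

Run:
```python
from h import *
rows((.4422,.2815,.13,193.1),(.4422,.2815,.06,193.1))
```

```text
[-0.262, 0.841, -0.006, 0.001, -0.002, 0.004] rows 4.4
[-0.263, 0.84, 0.274, 0.001, -0.002, 0.004] rows 1.4
```

send_rows --pt "-0.06 0.19 0 0 0 0" --pt "-0.12 0.38 0 0 0 0" --pt "-0.18 0.57 0 0 0 0" --pt "-0.23 0.74 0 0 0 0.004" --pt "-0.263 0.84 0 0 0 0.004" --pt "-0.263 0.84 0.1 0 0 0.004" --pt "-0.263 0.84 0.2 0 0 0.004" --pt "-0.263 0.84 0.29 0 0 0.004" --pt "-0.263 0.84 0.29 0 0 0.004" --pt "-0.263 0.84 0.29 0 0 0.004"

```text
time_s: 11.15
position: [0.4454, 0.2763, 0.0558]
tcp_rot: [[-0.976, -0.219, -0.002], [-0.219, 0.976, -0.001], [0.002, -0.0, -1.0]]
force: [-0.3, 1.0, -2.0]
opening: 0.341
grasp_force: 30.0
```

Run:
```python
from h import *
rows((.4422,.2815,.0165,193.1))
```

```text
[0.007, 0.023, 0.157, -0.0, -0.001, -0.005] rows 0.8
```

send_rows --pt "0.007 0.023 0.03 0 0 -0.005" --pt "0.007 0.023 0.08 0 0 -0.005" --pt "0.007 0.023 0.08 0 0 -0.005" --pt "0.007 0.023 0.08 0 0 -0.005"

```text
time_s: 11.55
position: [0.4425, 0.2824, 0.0364]
tcp_rot: [[-0.974, -0.228, -0.0], [-0.228, 0.974, -0.0], [0.0, -0.0, -1.0]]
force: [0.9, 0.6, -1.0]
opening: 0.343
grasp_force: 30.0
```

Run:
```python
from h import *
rows((.4422,.2815,.0165,193.1))
```

```text
[0.002, -0.003, 0.08, -0.0, -0.0, 0.001] rows 0.4
```

send_rows --pt "0 -0.003 0.03 0 0 0" --pt "0 -0.003 0.06 0 0 0" --pt "0 -0.003 0.08 0 0 0" --pt "0 -0.003 0.08 0 0 0"

```text
time_s: 11.95
position: [0.4429, 0.2816, 0.0166]
tcp_rot: [[-0.974, -0.228, -0.0], [-0.228, 0.974, -0.0], [0.0, -0.0, -1.0]]
force: [-0.5, 0.1, 2.3]
opening: 0.346
grasp_force: 30.0
```

send_rows --pt "0 0 0 0 0 0" --pt "0 0 0 0 0 0" --pt "0 0 0 0 0 0" --pt "0 0 -0.1 0 0 0" --pt "0 0 -0.28 0 0 0" --pt "0 0 -0.46 0 0 0" --pt "0 0 -0.46 0 0 0" --grip 0.6

```text
time_s: 12.65
position: [0.4467, 0.2833, 0.1368]
tcp_rot: [[-0.974, -0.228, 0.012], [-0.228, 0.974, 0.004], [-0.012, 0.002, -1.0]]
force: [1.3, -0.1, 0.0]
opening: 0.599
grasp_force: 0.0
```

Run:
```python
from h import *
im,P,s=shot('w4');print(s['time_s'],s['position'],s['opening'])
blobs(im,P,.022,.042,(.4,.6,.14,.34),80)
rows((.45,.03,.13,186.7),(.4335,-.2926,.08,187),(.4335,-.2926,.016,187))
```

```text
12.65 [0.44672891 0.28331114 0.1368254 ] 0.5993947123045017
2532 [250. 181.] [0.4443 0.281 ] [0.09 0.03] 13.7 z [0.0345 0.0357 0.0368]
171 [299. 173.] [0.4248 0.3274] [0.051 0.001] 12.9 z [0.0233 0.0328 0.0413]
[0.211, -0.988, 0.015, 0.001, 0.005, 0.072] rows 5.1
[0.571, -2.23, 0.211, 0.001, 0.005, 0.069] rows 6.5
[0.573, -2.23, 0.467, 0.001, 0.005, 0.069] rows 1.3
```

The bar lies in its pocket, top at 35.7 mm. On to the bar at (0.4324, -0.293).

```bash
cat >> h.py <<'E'
def nom(x,y,z,yaw):
    a=np.radians(yaw);return dict(position=np.array([x,y,z]),tcp_rot=np.array([[np.cos(a),np.sin(a),0],[np.sin(a),-np.cos(a),0],[0,0,-1.]]))
def where():
    s=readout.read_state();R=np.array(s['tcp_rot']);print(s['time_s'],np.round(s['position'],4),'yaw',np.degrees(np.arctan2(R[1,0],R[0,0])).round(2)%360,'op',round(s['opening'],3),s['grasp_force'])
E
python3 - <<'E'
from h import *
a=(.4425,.2815,.1315,193);b=(.44,.04,.13,187);c=(.4324,-.1,.13,187);d=(.4324,-.293,.08,187)
rows(b,s=nom(*a));rows(c,d,s=nom(*b))
E
```

```text
[0.227, -0.939, 0.006, 0.0, 0.0, 0.067] rows 4.8
[0.098, -0.552, 0.0, 0.0, 0.0, 0.0] rows 2.8
[0.193, -1.318, 0.2, 0.0, 0.0, 0.0] rows 4.0
```

send_rows --pt "0.04 -0.17 0 0 0 0.067" --pt "0.09 -0.36 0 0 0 0.067" --pt "0.13 -0.55 0 0 0 0.067" --pt "0.18 -0.74 0 0 0 0.067" --pt "0.227 -0.939 0 0 0 0.067"

```text
time_s: 13.2
position: [0.4396, 0.0399, 0.1303]
tcp_rot: [[-0.992, -0.125, -0.003], [-0.125, 0.992, 0.001], [0.003, 0.001, -1.0]]
force: [0.8, 0.6, -0.6]
opening: 0.598
grasp_force: 0.0
```

send_rows --pt "0.03 -0.19 0 0 0 0" --pt "0.07 -0.38 0 0 0 0" --pt "0.098 -0.57 0 0 0 0" --pt "0.12 -0.76 0 0 0 0" --pt "0.15 -0.95 0 0 0 0" --pt "0.15 -0.95 0 0 0 0" --pt "0.15 -0.95 0 0 0 0"

```text
time_s: 13.9
position: [0.4322, -0.1995, 0.1302]
tcp_rot: [[-0.993, -0.121, -0.002], [-0.121, 0.993, 0.002], [0.002, 0.002, -1.0]]
force: [-0.9, 0.3, 1.2]
opening: 0.595
grasp_force: 0.0
```

Run:
```python
from h import *
im,P,s=shot('w5');where()
blobs(im,P,.028,.045,(.35,.62,-.36,-.08),150)
rows((.4324,-.293,.08,187),(.4324,-.293,.016,187))
```

```text
13.95 [ 0.432  -0.1981  0.1303] yaw 187.06 op 0.602 0.0
2770 [158. 173.] [ 0.4322 -0.2925] [0.09 0.03] 7.7 z [0.0329 0.0356 0.0367]
2234 [219. 177.] [ 0.4267 -0.2334] [0.08  0.028] 6.1 z [0.0301 0.0357 0.0379]
678 [223. 272.] [ 0.5283 -0.2193] [0.03 0.03] 6.6 z [0.0343 0.0356 0.0367]
666 [279. 273.] [ 0.521  -0.1592] [0.03 0.03] 8.1 z [0.0345 0.0357 0.0367]
[0.044, -0.377, 0.2, 0.002, -0.002, 0.001] rows 2.1
[0.044, -0.378, 0.456, 0.002, -0.002, 0.001] rows 1.3
```

send_rows --pt "0.02 -0.18 0 0 0 0" --pt "0.044 -0.376 0 0 0 0" --pt "0.044 -0.376 0.15 0 0 0" --pt "0.044 -0.376 0.3 0 0 0" --pt "0.044 -0.376 0.38 0 0 0" --pt "0.044 -0.376 0.43 0 0 0" --pt "0.044 -0.376 0.456 0 0 0" --pt "0.044 -0.376 0.456 0 0 0" --pt "0.044 -0.376 0.456 0 0 0"

```text
time_s: 14.85
position: [0.4347, -0.2936, 0.0183]
tcp_rot: [[-0.992, -0.125, 0.001], [-0.125, 0.992, -0.001], [-0.001, -0.001, -1.0]]
force: [0.6, 0.1, 0.1]
opening: 0.601
grasp_force: 0.0
```

send_rows --pt "0 0 0 0 0 0" --pt "0 0 0 0 0 0" --pt "0 0 0 0 0 0" --pt "0 0 0 0 0 0" --pt "0 0 -0.12 0 0 0" --pt "0 0 -0.3 0 0 0" --pt "0 0 -0.45 0 0 0" --pt "0 0 -0.45 0 0 0" --pt "0 0 -0.45 0 0 0" --grip 0.25

```text
time_s: 15.75
position: [0.4341, -0.2938, 0.1306]
tcp_rot: [[-0.992, -0.124, 0.001], [-0.124, 0.992, -0.001], [-0.001, -0.001, -1.0]]
force: [0.1, 0.9, -2.4]
opening: 0.344
grasp_force: 30.0
```

Run:
```python
from h import *
where()
a=(.4324,-.293,.1285,187);b=(.445,-.06,.1285,193.1);c=(.4562,.2211,.1285,193.1)
rows(b,s=nom(*a));rows(c,s=nom(*b))
```

```text
15.75 [ 0.4341 -0.2938  0.1306] yaw 187.13 op 0.344 29.999788105487823
[-0.164, 0.919, 0.0, 0.0, 0.0, -0.068] rows 4.7
[-0.298, 1.085, 0.0, 0.0, 0.0, 0.0] rows 5.6
```

send_rows --pt "-0.03 0.18 0 0 0 -0.067" --pt "-0.06 0.36 0 0 0 -0.067" --pt "-0.1 0.55 0 0 0 -0.067" --pt "-0.13 0.74 0 0 0 -0.067" --pt "-0.164 0.919 0 0 0 -0.067"

```text
time_s: 16.25
position: [0.4441, -0.0581, 0.1282]
tcp_rot: [[-0.974, -0.227, -0.005], [-0.227, 0.974, 0.002], [0.004, 0.003, -1.0]]
force: [0.7, -0.1, -1.5]
opening: 0.337
grasp_force: 30.0
```

send_rows --pt "-0.05 0.19 0 0 0 0" --pt "-0.1 0.38 0 0 0 0" --pt "-0.16 0.57 0 0 0 0" --pt "-0.21 0.76 0 0 0 0" --pt "-0.27 0.95 0 0 0 0" --pt "-0.27 0.95 0 0 0 0" --pt "-0.27 0.95 0 0 0 0"

```text
time_s: 16.95
position: [0.4561, 0.1869, 0.1282]
tcp_rot: [[-0.973, -0.231, -0.004], [-0.231, 0.973, -0.001], [0.004, -0.0, -1.0]]
force: [0.4, -0.7, -1.5]
opening: 0.34
grasp_force: 30.0
```

Run:
```python
from h import *
where()
rows((.4565,.221,.13,193.1),(.4565,.221,.045,193.1))
```

```text
16.95 [0.4561 0.1869 0.1282] yaw 193.37 op 0.34 29.999560117721558
[-0.033, 0.133, -0.007, -0.0, -0.003, 0.003] rows 0.7
[-0.035, 0.133, 0.333, -0.0, -0.003, 0.003] rows 1.7
```

send_rows --pt "-0.034 0.133 0 0 0 0.002" --pt "-0.034 0.133 0.1 0 0 0.002" --pt "-0.034 0.133 0.25 0 0 0.002" --pt "-0.034 0.133 0.34 0 0 0.002" --pt "-0.034 0.133 0.36 0 0 0.002" --pt "-0.034 0.133 0.36 0 0 0.002" --pt "-0.034 0.133 0.36 0 0 0.002"

```text
time_s: 17.65
position: [0.4593, 0.2195, 0.0405]
tcp_rot: [[-0.975, -0.223, 0.001], [-0.223, 0.975, 0.0], [-0.001, -0.0, -1.0]]
force: [0.3, -0.1, -0.7]
opening: 0.341
grasp_force: 30.0
```

Run:
```python
from h import *
where()
rows((.4565,.221,.0185,193.1))
```

```text
17.65 [0.4593 0.2195 0.0405] yaw 192.89 op 0.341 29.999690651893616
[0.01, 0.008, 0.088, -0.0, 0.0, -0.002] rows 0.4
```

send_rows --pt "0.007 0.007 0.02 0 0 -0.001" --pt "0.007 0.007 0.05 0 0 -0.001" --pt "0.007 0.007 0.075 0 0 -0.001" --pt "0.007 0.007 0.09 0 0 -0.001" --pt "0.007 0.007 0.09 0 0 -0.001"

```text
time_s: 18.15
position: [0.4563, 0.2217, 0.0179]
tcp_rot: [[-0.974, -0.227, -0.0], [-0.227, 0.974, -0.0], [0.0, -0.0, -1.0]]
force: [-0.8, -0.7, 4.2]
opening: 0.342
grasp_force: 30.0
```

send_rows --pt "0 0 0 0 0 0" --pt "0 0 0 0 0 0" --pt "0 0 0 0 0 0" --pt "0 0 -0.1 0 0 0" --pt "0 0 -0.28 0 0 0" --pt "0 0 -0.46 0 0 0" --pt "0 0 -0.46 0 0 0" --grip 0.6

```text
time_s: 18.85
position: [0.4604, 0.2228, 0.1376]
tcp_rot: [[-0.974, -0.227, 0.012], [-0.227, 0.974, 0.003], [-0.012, 0.0, -1.0]]
force: [1.2, 0.6, -0.1]
opening: 0.597
grasp_force: 0.0
```

Run:
```python
from h import *
im,P,s=shot('w6');where()
blobs(im,P,.024,.042,(.4,.6,.14,.34),150)
a=(.4575,.2205,.133,193);b=(.49,-.02,.13,186.7);c=(.5342,-.2192,.13,186.7)
rows(b,s=nom(*a));rows(c,s=nom(*b))
```

```text
18.9 [0.4587 0.2223 0.1353] yaw 193.08 op 0.602 0.0
2597 [251. 177.] [0.4547 0.2208] [0.09 0.03] 13.0 z [0.0345 0.0356 0.0368]
2492 [312. 178.] [0.4442 0.2811] [0.089 0.03 ] 13.1 z [0.0328 0.0356 0.0367]
431 [360. 182.] [0.4335 0.3294] [0.068 0.002] 12.9 z [0.0252 0.0332 0.0406]
[0.09, -0.967, 0.012, 0.0, 0.0, 0.07] rows 4.9
[-0.083, -0.812, 0.0, 0.0, 0.0, 0.0] rows 4.1
```

send_rows --pt "0.02 -0.18 0 0 0 0.07" --pt "0.04 -0.37 0 0 0 0.07" --pt "0.06 -0.56 0 0 0 0.07" --pt "0.07 -0.75 0 0 0 0.07" --pt "0.09 -0.93 0 0 0 0.07" --pt "0.09 -0.967 0 0 0 0.07"

```text
time_s: 19.5
position: [0.4898, -0.0231, 0.1312]
tcp_rot: [[-0.994, -0.113, -0.001], [-0.113, 0.994, -0.001], [0.001, -0.001, -1.0]]
force: [-0.6, 1.0, 0.9]
opening: 0.597
grasp_force: 0.0
```

send_rows --pt "-0.02 -0.19 0 0 0 0" --pt "-0.04 -0.38 0 0 0 0" --pt "-0.06 -0.57 0 0 0 0" --pt "-0.08 -0.76 0 0 0 0" --pt "-0.083 -0.812 0 0 0 0" --pt "-0.083 -0.812 0 0 0 0" --pt "-0.083 -0.812 0 0 0 0"

```text
time_s: 20.2
position: [0.5323, -0.2159, 0.1313]
tcp_rot: [[-0.993, -0.118, -0.003], [-0.118, 0.993, 0.003], [0.003, 0.003, -1.0]]
force: [-0.4, -0.0, -0.5]
opening: 0.601
grasp_force: 0.0
```

Run:
```python
from h import *
im,P,s=shot('w7');where()
blobs(im,P,.028,.045,(.35,.62,-.36,-.08),150)
rows((.534,-.2192,.016,186.7))
```

```text
20.25 [ 0.5324 -0.2154  0.1315] yaw 186.85 op 0.601 0.0
2934 [246.  71.] [ 0.4269 -0.2332] [0.08  0.028] 7.0 z [0.0302 0.0357 0.0379]
2624 [249. 188.] [ 0.5344 -0.2184] [0.09 0.03] 6.0 z [0.0345 0.0357 0.0368]
2216 [310. 183.] [ 0.5267 -0.1584] [0.084 0.03 ] 6.9 z [0.0341 0.0357 0.0368]
[-0.006, -0.017, 0.462, 0.002, -0.002, 0.002] rows 2.3
```

send_rows --pt "-0.006 -0.014 0.15 0 0 0" --pt "-0.006 -0.014 0.3 0 0 0" --pt "-0.006 -0.014 0.39 0 0 0" --pt "-0.006 -0.014 0.44 0 0 0" --pt "-0.006 -0.014 0.46 0 0 0" --pt "-0.006 -0.014 0.46 0 0 0" --pt "-0.006 -0.014 0.46 0 0 0"

```text
time_s: 20.95
position: [0.5365, -0.2214, 0.0186]
tcp_rot: [[-0.993, -0.119, 0.002], [-0.119, 0.993, -0.001], [-0.002, -0.001, -1.0]]
force: [0.5, 0.6, -0.3]
opening: 0.6
grasp_force: 0.0
```

send_rows --pt "0 0 0 0 0 0" --pt "0 0 0 0 0 0" --pt "0 0 0 0 0 0" --pt "0 0 0 0 0 0" --pt "0 0 -0.12 0 0 0" --pt "0 0 -0.3 0 0 0" --pt "0 0 -0.46 0 0 0" --pt "0 0 -0.46 0 0 0" --pt "0 0 -0.46 0 0 0" --grip 0.25

```text
time_s: 21.85
position: [0.5358, -0.2216, 0.1332]
tcp_rot: [[-0.993, -0.118, 0.001], [-0.118, 0.993, -0.001], [-0.001, -0.001, -1.0]]
force: [0.2, 0.5, -3.4]
opening: 0.339
grasp_force: 30.0
```

Run:
```python
from h import *
where()
a=(.534,-.219,.131,186.7);b=(.5,.02,.131,193.1);c=(.4703,.1607,.13,193.1)
rows(b,s=nom(*a));rows(c,s=nom(*b))
```

```text
21.85 [ 0.5358 -0.2216  0.1332] yaw 186.77 op 0.339 29.99934196472168
[0.024, 0.965, 0.0, 0.0, 0.0, -0.071] rows 4.8
[-0.012, 0.575, 0.004, 0.0, 0.0, 0.0] rows 2.9
```

send_rows --pt "0.005 0.18 0 0 0 -0.07" --pt "0.01 0.37 0 0 0 -0.07" --pt "0.015 0.56 0 0 0 -0.07" --pt "0.02 0.75 0 0 0 -0.07" --pt "0.024 0.93 0 0 0 -0.07" --pt "0.024 0.97 0 0 0 -0.07"

```text
time_s: 22.45
position: [0.4967, 0.0232, 0.1303]
tcp_rot: [[-0.973, -0.23, -0.008], [-0.23, 0.973, 0.003], [0.008, 0.004, -1.0]]
force: [-0.2, 0.1, -1.9]
opening: 0.336
grasp_force: 30.0
```

send_rows --pt "0 0.19 0 0 0 0" --pt "-0.01 0.38 0 0 0 0" --pt "-0.01 0.53 0 0 0 0" --pt "-0.012 0.575 0 0 0 0" --pt "-0.012 0.575 0.1 0 0 0" --pt "-0.012 0.575 0.2 0 0 0" --pt "-0.012 0.575 0.25 0 0 0" --pt "-0.012 0.575 0.25 0 0 0" --pt "-0.012 0.575 0.25 0 0 0"

```text
time_s: 23.35
position: [0.4715, 0.1587, 0.0693]
tcp_rot: [[-0.974, -0.225, -0.002], [-0.225, 0.974, -0.0], [0.002, -0.0, -1.0]]
force: [0.2, -0.1, -2.0]
opening: 0.34
grasp_force: 30.0
```

Run:
```python
from h import *
where()
rows((.4703,.1607,.04,193.1))
```

```text
23.35 [0.4715 0.1587 0.0693] yaw 193.03 op 0.34 29.999318718910217
[0.003, 0.009, 0.117, -0.0, -0.001, -0.001] rows 0.6
```

send_rows --pt "0.003 0.009 0.06 0 0 0" --pt "0.003 0.009 0.12 0 0 0" --pt "0.003 0.009 0.12 0 0 0" --pt "0.003 0.009 0.12 0 0 0"

```text
time_s: 23.75
position: [0.4709, 0.1612, 0.0406]
tcp_rot: [[-0.974, -0.226, 0.001], [-0.226, 0.974, -0.0], [-0.001, -0.0, -1.0]]
force: [0.1, -0.0, -1.9]
opening: 0.338
grasp_force: 30.0
```

Run:
```python
from h import *
where()
rows((.4703,.1607,.0185,193.1))
```

```text
23.75 [0.4709 0.1612 0.0406] yaw 193.05 op 0.338 29.999288320541382
[0.003, -0.001, 0.088, -0.0, 0.0, -0.001] rows 0.4
```

send_rows --pt "0.002 0 0.03 0 0 0" --pt "0.002 0 0.06 0 0 0" --pt "0.002 0 0.08 0 0 0" --pt "0.002 0 0.09 0 0 0" --pt "0.002 0 0.09 0 0 0"

```text
time_s: 24.25
position: [0.4696, 0.1613, 0.018]
tcp_rot: [[-0.974, -0.226, -0.0], [-0.226, 0.974, -0.0], [0.0, -0.0, -1.0]]
force: [-0.9, -0.0, 3.9]
opening: 0.342
grasp_force: 30.0
```

send_rows --pt "0 0 0 0 0 0" --pt "0 0 0 0 0 0" --pt "0 0 0 0 0 0" --pt "0 0 -0.1 0 0 0" --pt "0 0 -0.28 0 0 0" --pt "0 0 -0.46 0 0 0" --pt "0 0 -0.46 0 0 0" --grip 0.6

```text
time_s: 24.95
position: [0.4739, 0.162, 0.1375]
tcp_rot: [[-0.974, -0.227, 0.012], [-0.227, 0.974, 0.001], [-0.012, -0.001, -1.0]]
force: [0.7, -0.4, 0.7]
opening: 0.598
grasp_force: 0.0
```

Run:
```python
from h import *
im,P,s=shot('w8');where()
blobs(im,P,.024,.042,(.4,.6,.14,.34),150)
a=(.4705,.161,.1335,193);b=(.5,-.04,.13,186.7);c=(.53,-.158,.13,186.7)
rows(b,s=nom(*a));rows(c,s=nom(*b))
```

```text
25.0 [0.4721 0.1617 0.1353] yaw 193.08 op 0.598 0.0
2559 [252. 178.] [0.4688 0.1604] [0.09 0.03] 12.8 z [0.0344 0.0356 0.0367]
2607 [313. 176.] [0.4548 0.2206] [0.09 0.03] 13.1 z [0.0319 0.0356 0.0367]
2468 [372. 176.] [0.439  0.2798] [0.079 0.031] 13.4 z [0.0286 0.0356 0.0367]
687 [422. 181.] [0.4329 0.3293] [0.067 0.003] 12.8 z [0.0252 0.0333 0.0408]
[0.066, -0.81, 0.014, 0.0, 0.0, 0.07] rows 4.1
[-0.064, -0.483, 0.0, 0.0, 0.0, 0.0] rows 2.4
```

Three bars are down. Now the last one.

send_rows --pt "0.015 -0.18 0 0 0 0.07" --pt "0.03 -0.37 0 0 0 0.07" --pt "0.045 -0.56 0 0 0 0.07" --pt "0.06 -0.74 0 0 0 0.07" --pt "0.066 -0.81 0 0 0 0.07"

```text
time_s: 25.5
position: [0.4999, -0.0433, 0.1312]
tcp_rot: [[-0.993, -0.114, -0.001], [-0.114, 0.993, -0.001], [0.001, -0.0, -1.0]]
force: [1.0, 0.7, 0.8]
opening: 0.6
grasp_force: 0.0
```

send_rows --pt "-0.02 -0.18 0 0 0 0" --pt "-0.05 -0.36 0 0 0 0" --pt "-0.064 -0.48 0 0 0 0" --pt "-0.064 -0.48 0 0 0 0" --pt "-0.064 -0.48 0 0 0 0"

```text
time_s: 26.0
position: [0.5283, -0.1567, 0.1308]
tcp_rot: [[-0.993, -0.116, -0.003], [-0.116, 0.993, 0.002], [0.003, 0.003, -1.0]]
force: [0.0, 0.4, 0.6]
opening: 0.602
grasp_force: 0.0
```

Run:
```python
from h import *
im,P,s=shot('w9');where()
blobs(im,P,.028,.045,(.35,.62,-.36,-.08),150)
rows((.53,-.158,.016,186.7))
```

```text
26.05 [ 0.5281 -0.1557  0.1311] yaw 186.75 op 0.603 0.0
2998 [181.  67.] [ 0.4268 -0.2331] [0.08  0.029] 6.2 z [0.0301 0.0356 0.0379]
2662 [250. 188.] [ 0.5299 -0.1579] [0.09 0.03] 6.6 z [0.0344 0.0356 0.0367]
[-0.008, -0.011, 0.46, 0.002, -0.002, 0.001] rows 2.3
```

send_rows --pt "-0.006 -0.008 0.15 0 0 0" --pt "-0.006 -0.008 0.3 0 0 0" --pt "-0.006 -0.008 0.39 0 0 0" --pt "-0.006 -0.008 0.44 0 0 0" --pt "-0.006 -0.008 0.46 0 0 0" --pt "-0.006 -0.008 0.46 0 0 0" --pt "-0.006 -0.008 0.46 0 0 0"

```text
time_s: 26.75
position: [0.532, -0.1587, 0.0185]
tcp_rot: [[-0.993, -0.118, 0.002], [-0.118, 0.993, -0.001], [-0.001, -0.001, -1.0]]
force: [0.1, -0.5, -0.1]
opening: 0.598
grasp_force: 0.0
```

send_rows --pt "0 0 0 0 0 0" --pt "0 0 0 0 0 0" --pt "0 0 0 0 0 0" --pt "0 0 0 0 0 0" --pt "0 0 -0.12 0 0 0" --pt "0 0 -0.3 0 0 0" --pt "0 0 -0.46 0 0 0" --pt "0 0 -0.46 0 0 0" --pt "0 0 -0.46 0 0 0" --grip 0.25

```text
time_s: 27.65
position: [0.5315, -0.1588, 0.1333]
tcp_rot: [[-0.993, -0.118, 0.001], [-0.118, 0.993, -0.001], [-0.001, -0.001, -1.0]]
force: [0.1, 0.3, -1.5]
opening: 0.339
grasp_force: 30.0
```

Run:
```python
from h import *
where()
a=(.53,-.158,.131,186.7);b=(.5634,.08,.131,193.1);c=(.5634,.2461,.131,193.1)
rows((.54,.02,.131,193.1),b,s=nom(*a));rows(c,s=nom(*b))
```

```text
27.65 [ 0.5315 -0.1588  0.1333] yaw 186.77 op 0.339 29.999607503414154
[-0.123, 0.702, 0.0, 0.0, 0.0, -0.071] rows 3.6
[-0.244, 0.93, 0.0, 0.0, 0.0, -0.071] rows 1.3
[-0.151, 0.647, 0.0, 0.0, 0.0, 0.0] rows 3.3
```

send_rows --pt "-0.03 0.18 0 0 0 -0.07" --pt "-0.06 0.36 0 0 0 -0.07" --pt "-0.09 0.54 0 0 0 -0.07" --pt "-0.123 0.7 0 0 0 -0.07" --pt "-0.19 0.84 0 0 0 -0.07" --pt "-0.244 0.93 0 0 0 -0.07"

```text
time_s: 28.25
position: [0.5624, 0.0821, 0.1301]
tcp_rot: [[-0.974, -0.228, -0.006], [-0.228, 0.974, 0.001], [0.005, 0.002, -1.0]]
force: [-0.5, -0.3, -1.1]
opening: 0.341
grasp_force: 30.0
```

send_rows --pt "-0.04 0.18 0 0 0 0" --pt "-0.08 0.36 0 0 0 0" --pt "-0.13 0.55 0 0 0 0" --pt "-0.151 0.647 0 0 0 0" --pt "-0.151 0.647 0.08 0 0 0" --pt "-0.151 0.647 0.16 0 0 0" --pt "-0.151 0.647 0.23 0 0 0" --pt "-0.151 0.647 0.25 0 0 0" --pt "-0.151 0.647 0.25 0 0 0" --pt "-0.151 0.647 0.25 0 0 0"

```text
time_s: 29.25
position: [0.5646, 0.2453, 0.0697]
tcp_rot: [[-0.974, -0.226, -0.001], [-0.226, 0.974, -0.0], [0.001, 0.0, -1.0]]
force: [-0.4, -0.3, -2.1]
opening: 0.344
grasp_force: 30.0
```

Run:
```python
from h import *
where()
rows((.5634,.2461,.04,193.1))
```

```text
29.25 [0.5646 0.2453 0.0697] yaw 193.06 op 0.344 29.999645054340363
[0.004, 0.004, 0.119, 0.0, -0.0, -0.0] rows 0.6
```

send_rows --pt "0.003 0.004 0.06 0 0 0" --pt "0.003 0.004 0.11 0 0 0" --pt "0.003 0.004 0.15 0 0 0" --pt "0.003 0.004 0.18 0 0 0" --pt "0.003 0.004 0.207 0 0 0" --pt "0.003 0.004 0.207 0 0 0"

```text
time_s: 29.85
position: [0.5638, 0.2463, 0.018]
tcp_rot: [[-0.974, -0.226, -0.0], [-0.226, 0.974, -0.0], [0.0, 0.0, -1.0]]
force: [0.1, 0.9, -2.1]
opening: 0.34
grasp_force: 30.0
```

send_rows --pt "0 0 0 0 0 0" --pt "0 0 0 0 0 0" --pt "0 0 0 0 0 0" --pt "0 0 -0.1 0 0 0" --pt "0 0 -0.28 0 0 0" --pt "0 0 -0.47 0 0 0" --pt "0 0 -0.66 0 0 0" --pt "0 0 -0.85 0 0 0" --pt "0 0 -1 0 0 0" --pt "0.1 0 -1 0 0 0" --grip 0.6

```text
time_s: 30.85
position: [0.5458, 0.2418, 0.2755]
tcp_rot: [[-0.974, -0.226, 0.018], [-0.226, 0.974, 0.004], [-0.018, -0.0, -1.0]]
force: [-0.1, -0.1, 0.2]
opening: 0.6
grasp_force: 0.0
```

Run:
```python
from h import *
im,P,s=shot('w10');where()
a=cv2.COLOR_BGR2HSV
blobs(im,P,.024,.042,(.4,.62,.14,.34),100)
for n in('top','scene'):
    p,d=viewer.capture(n);cv2.imwrite(f'pics/{n}1.png',p[:,:,::-1]);np.save(n+'1.npy',d)
```

```text
30.9 [0.537  0.2404 0.272 ] yaw 193.1 op 0.6 0.0
1444 [209.  95.] [0.4691 0.1606] [0.088 0.03 ] 13.1 z [0.034  0.0357 0.037 ]
1403 [252.  95.] [0.4552 0.2208] [0.088 0.029] 13.1 z [0.0344 0.0357 0.037 ]
1457 [295.  98.] [0.4453 0.2814] [0.089 0.03 ] 13.2 z [0.0338 0.0357 0.0369]
204 [330. 102.] [0.4398 0.3309] [0.081 0.001] 13.0 z [0.0254 0.0337 0.041 ]
1161 [252. 171.] [0.5625 0.2447] [0.089 0.029] 13.4 z [0.0344 0.0358 0.0371]
227 [274. 207.] [0.6091 0.2932] [0.001 0.094] 13.3 z [0.0246 0.0334 0.0395]
```

Run:
```python
from h import *
for n in('top','scene'):
    im=cv2.imread(f'pics/{n}1.png');P=cloud(n,np.load(n+'1.npy'))
    print(n);blobs(im,P,.024,.05,(.35,.62,-.36,-.1),40)
    g=cv2.cvtColor(im,cv2.COLOR_BGR2GRAY)
    m=(g<70)&(P[...,2]>.05)&(P[...,2]<.13)&(P[...,0]>.56)&(P[...,0]<.70)&(P[...,1]>-.06)&(P[...,1]<.07);q=P[m]
    print('ball',m.sum(),q.mean(0).round(4),np.percentile(q,[3,97],axis=0).round(3))
    L=(P[...,2]>.02)&(P[...,2]<.032)&(P[...,0]>.6)&(P[...,0]<.7)&(P[...,1]>-.04)&(P[...,1]<.05)
    print('base',L.sum(),cv2.minAreaRect(P[L][:,:2].astype(np.float32)))
    cv2.imwrite(f'pics/{n}1c.png',cv2.resize(im[60:260,120:360] if n=='top' else im[120:320,140:400],None,fx=2.5,fy=2.5))
```

```text
top
146 [323. 200.] [ 0.4253 -0.2355] [0.081 0.03 ] 5.5 z [0.0269 0.0358 0.0422]
ball 22 [ 0.6133 -0.0016  0.1108] [[ 0.606 -0.011  0.103]
 [ 0.622  0.008  0.117]]
base 138 ((0.6461108326911926, 0.004239428788423538), (0.0710887461900711, 0.049736689776182175), 14.360953330993652)
scene
182 [188. 220.] [ 0.4269 -0.2341] [0.084 0.03 ] 5.3 z [0.0253 0.0325 0.0384]
ball 51 [ 0.6228 -0.0056  0.1078] [[ 0.613 -0.015  0.097]
 [ 0.631  0.006  0.115]]
base 223 ((0.6499855518341064, 0.00505819171667099), (0.0710991770029068, 0.050743840634822845), 13.473099708557129)
```

View pics/scene1c.png

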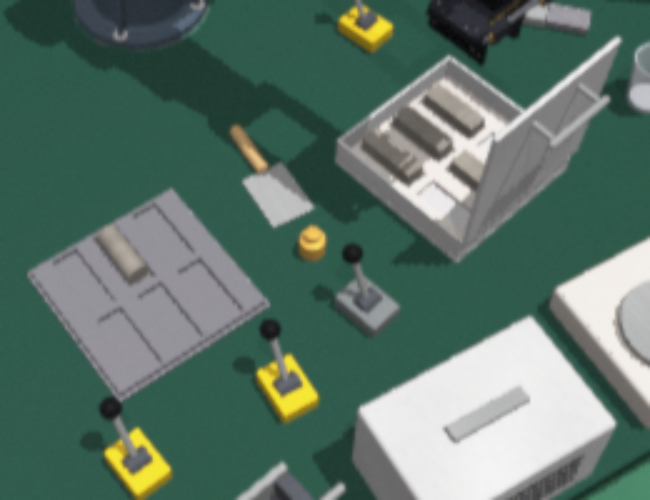

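The picture shows the core in the tray at (120,250), all four bars in the box, the lid upright and the grey lever at (355,275) leaning towards the robot. Now the fingers go behind the lid at local y = -80 mm, clear of the handle.

Run:
```python
from h import *
where()
p=lambda x,y,z:(*loc(BX,x,y),z,193.1)
s=readout.read_state();x0=(*s['position'],193.1)
print(x0);rows(p(.03,-.04,.37),p(.18,-.08,.37),p(.18,-.08,.25))
print('from behind')
def tip(th,hw=.0115,s=.2): return p(.115-s*np.cos(th)+.008*np.sin(th)+hw,-.08,.05+s*np.sin(th)+.008*np.cos(th))
st=tip(1.62);print(st);S=nom(*p(.18,-.08,.25))
rows(*[tip(t) for t in [1.62,1.54,1.46,1.38,1.3,1.22,1.14,1.06,.98,.9,.82]],s=S)
print('2nd');rows(*[tip(t) for t in [.74,.66,.58,.5,.42,.34,.26,.18,.12,.06,.02,-.01]],s=nom(*tip(.82)))
```

```text
31.0 [0.5383 0.2405 0.2689] yaw 193.09 op 0.597 0.0
(np.float64(0.5382643299310089), np.float64(0.24051553544286552), np.float64(0.26886229321338956), 193.1)
[-0.003, -0.161, -0.405, 0.0, 0.0, -0.0] rows 2.2
[-0.603, -0.321, -0.405, 0.0, 0.0, -0.0] rows 3.1
[-0.603, -0.321, 0.075, 0.0, 0.0, -0.0] rows 2.4
from behind
(np.float64(0.6685032142124563), np.float64(0.18839384452645258), np.float64(0.24936447811879142), 193.1)
[0.143, -0.0, 0.003, 0.0, 0.0, 0.0] rows 0.7
[0.207, -0.0, -0.001, 0.0, 0.0, 0.0] rows 0.3
[0.271, 0.0, 0.001, 0.0, 0.0, 0.0] rows 0.3
[0.334, 0.0, 0.008, 0.0, 0.0, 0.0] rows 0.3
[0.397, -0.0, 0.021, 0.0, 0.0, 0.0] rows 0.3
[0.459, -0.0, 0.038, 0.0, 0.0, 0.0] rows 0.3
[0.519, -0.0, 0.06, 0.0, 0.0, 0.0] rows 0.3
[0.577, 0.0, 0.086, 0.0, 0.0, 0.0] rows 0.3
[0.633, -0.0, 0.118, 0.0, 0.0, 0.0] rows 0.3
[0.686, -0.0, 0.153, 0.0, 0.0, 0.0] rows 0.3
[0.736, -0.0, 0.193, 0.0, 0.0, 0.0] rows 0.3
2nd
[0.047, -0.0, 0.044, 0.0, 0.0, 0.0] rows 0.3
[0.09, -0.0, 0.091, 0.0, 0.0, 0.0] rows 0.3
[0.129, -0.0, 0.142, 0.0, 0.0, 0.0] rows 0.3
[0.164, -0.0, 0.195, 0.0, 0.0, 0.0] rows 0.3
[0.195, -0.0, 0.251, 0.0, 0.0, 0.0] rows 0.3
[0.221, -0.0, 0.31, 0.0, 0.0, 0.0] rows 0.3
[0.243, -0.0, 0.37, 0.0, 0.0, 0.0] rows 0.3
[0.259, -0.0, 0.432, 0.0, 0.0, 0.0] rows 0.3
[0.268, -0.0, 0.479, 0.0, 0.0, 0.0] rows 0.2
[0.274, -0.0, 0.527, 0.0, 0.0, 0.0] rows 0.2
[0.277, -0.0, 0.559, 0.0, 0.0, 0.0] rows 0.2
[0.278, -0.0, 0.583, 0.0, 0.0, 0.0] rows 0.1
```

send_rows --pt "0 0 -0.15 0 0 0" --pt "0 -0.1 -0.3 0 0 0" --pt "0 -0.16 -0.405 0 0 0" --pt "0 -0.16 -0.405 0 0 0" --pt "-0.18 -0.2 -0.405 0 0 0" --pt "-0.36 -0.26 -0.405 0 0 0" --pt "-0.53 -0.31 -0.405 0 0 0" --pt "-0.603 -0.321 -0.405 0 0 0" --pt "-0.603 -0.321 -0.405 0 0 0" --pt "-0.603 -0.321 -0.405 0 0 0" --grip 0

```text
time_s: 32.0
position: [0.7037, 0.1969, 0.3663]
tcp_rot: [[-0.974, -0.226, -0.005], [-0.226, 0.974, -0.0], [0.005, 0.001, -1.0]]
force: [0.2, 0.1, 0.5]
opening: 0.005
grasp_force: 0.0
```

Run:
```python
from h import *
where();rows((*loc(BX,.18,-.08),.25,193.1))
```

```text
32.0 [0.7037 0.1969 0.3663] yaw 193.08 op 0.005 0.0
[-0.0, -0.002, 0.465, 0.001, -0.003, -0.0] rows 2.3
```

send_rows --pt "0 0 0.15 0 0 0" --pt "0 0 0.3 0 0 0" --pt "0 0 0.42 0 0 0" --pt "0 0 0.465 0 0 0" --pt "0 0 0.465 0 0 0" --pt "0 0 0.465 0 0 0"

```text
time_s: 32.6
position: [0.7048, 0.197, 0.2551]
tcp_rot: [[-0.974, -0.227, 0.003], [-0.227, 0.974, 0.0], [-0.003, -0.0, -1.0]]
force: [0.9, 0.4, 0.5]
opening: 0.006
grasp_force: 0.0
```

send_rows --pt "0.07 0 0 0 0 0" --pt "0.12 0 0 0 0 0" --pt "0.16 0 0 0 0 0" --pt "0.2 0 0 0 0 0" --pt "0.2 0 0 0 0 0"

```text
time_s: 33.1
position: [0.6556, 0.1852, 0.2553]
tcp_rot: [[-0.974, -0.226, 0.003], [-0.226, 0.974, 0.0], [-0.003, -0.0, -1.0]]
force: [-0.0, -0.4, 0.1]
opening: 0.004
grasp_force: 0.0
```

Run:
```python
from h import *
where();s=readout.read_state();print(s['force'])
p,d=viewer.capture('scene');cv2.imwrite('pics/scene2.png',cv2.resize(p[60:260,200:460,::-1],None,fx=2.5,fy=2.5))
```

```text
33.1 [0.6556 0.1852 0.2553] yaw 193.08 op 0.004 0.0
[-0.01369936 -0.43497775  0.14530493]
```

View pics/scene2.png

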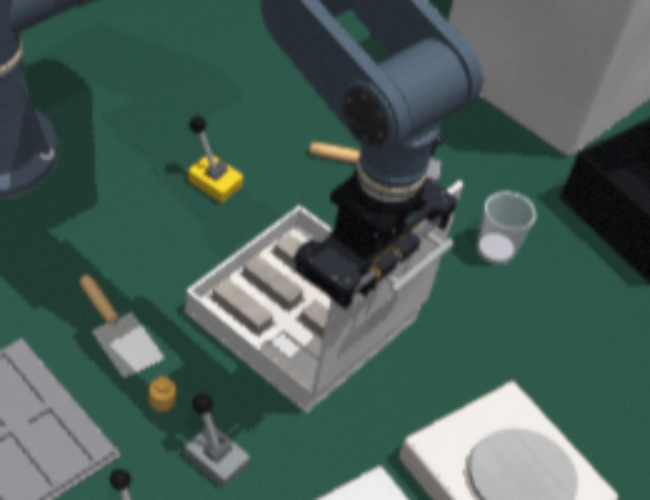

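The fingers are behind the lid at about (350,290) in the crop, beside the handle. Closing slowly along the arc.

send_rows --pt "0.071 0 0.01 0 0 0" --pt "0.134 0 0.018 0 0 0" --pt "0.197 0 0.03 0 0 0" --pt "0.259 0 0.048 0 0 0" --pt "0.319 0 0.07 0 0 0" --pt "0.377 0 0.096 0 0 0" --pt "0.433 0 0.128 0 0 0" --pt "0.486 0 0.163 0 0 0" --pt "0.536 0 0.203 0 0 0" --pt "0.536 0 0.203 0 0 0"

```text
time_s: 34.15
position: [0.523, 0.1546, 0.2014]
tcp_rot: [[-0.974, -0.226, -0.005], [-0.226, 0.974, -0.001], [0.005, 0.001, -1.0]]
force: [0.8, 0.1, 0.1]
opening: 0.003
grasp_force: 0.0
```

Run:
```python
from h import *
where()
p=lambda x,y,z:(*loc(BX,x,y),z,193.1)
def tip(th,hw=.0115,s=.2): return p(.115-s*np.cos(th)+.008*np.sin(th)+hw,-.08,.05+s*np.sin(th)+.008*np.cos(th))
print(tip(.82));rows(*[tip(t) for t in [.74,.5,.26,.06,0]])
p,d=viewer.capture('scene');cv2.imwrite('pics/scene3.png',cv2.resize(p[60:260,200:460,::-1],None,fx=2.5,fy=2.5))
```

```text
34.15 [0.523  0.1546 0.2014] yaw 193.07 op 0.003 0.0
(np.float64(0.5239436001363437), np.float64(0.15475376855573741), np.float64(0.20168693560368006), 193.1)
[0.043, -0.0, 0.043, 0.0, -0.003, -0.0] rows 0.3
[0.16, -0.001, 0.195, 0.0, -0.003, -0.0] rows 1.0
[0.237, -0.001, 0.37, 0.0, -0.003, -0.0] rows 1.0
[0.268, -0.001, 0.527, 0.0, -0.003, -0.0] rows 0.8
[0.271, -0.001, 0.575, 0.0, -0.003, -0.0] rows 0.2
```

View pics/scene3.png

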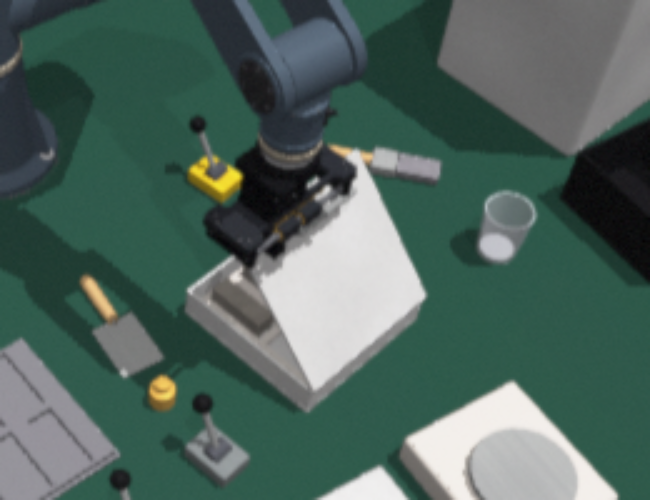

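The lid is following, at about 0.85 rad. Continuing to shut.

send_rows --pt "0.045 0 0.043 0 0 0" --pt "0.088 0 0.09 0 0 0" --pt "0.127 0 0.14 0 0 0" --pt "0.162 0 0.195 0 0 0" --pt "0.192 0 0.25 0 0 0" --pt "0.218 0 0.308 0 0 0" --pt "0.239 0 0.368 0 0 0" --pt "0.255 0 0.43 0 0 0" --pt "0.264 0 0.478 0 0 0" --pt "0.27 0 0.525 0 0 0" --pt "0.272 0 0.55 0 0 0" --pt "0.272 0 0.55 0 0 0"

```text
time_s: 35.4
position: [0.4595, 0.1396, 0.0645]
tcp_rot: [[-0.974, -0.226, -0.001], [-0.226, 0.974, -0.0], [0.001, 0.0, -1.0]]
force: [0.0, -0.5, 0.0]
opening: 0.007
grasp_force: 0.0
```

send_rows --pt "0 0 0.01 0 0 0" --pt "0 0 0.02 0 0 0" --pt "0 0 0.028 0 0 0" --pt "0 0 0.028 0 0 0"

```text
time_s: 35.8
position: [0.4598, 0.1396, 0.0589]
tcp_rot: [[-0.974, -0.226, 0.002], [-0.226, 0.974, 0.0], [-0.002, -0.0, -1.0]]
force: [0.6, -1.1, 5.3]
opening: 0.005
grasp_force: 2.7
```

Run:
```python
from h import *
where();print(readout.read_state()['force'])
Q,d=viewer.capture('scene');P=cloud('scene',d)
a=BX[1];q=P.reshape(-1,3);X=(q[:,:2]-BX[0])@np.array([[np.cos(a),-np.sin(a)],[np.sin(a),np.cos(a)]])
for x in (-.1,-.05,0,.05,.1):
    m=(abs(X[:,0]-x)<.015)&(abs(X[:,1]-.09)<.015)&(q[:,2]>.04)&(q[:,2]<.12);print(x,m.sum(),np.median(q[m,2]).round(4))
```

```text
35.8 [0.4598 0.1396 0.0589] yaw 193.08 op 0.005 2.667711276153568
[ 0.57749243 -1.12034545  5.25278452]
-0.1 15 0.0582
-0.05 55 0.0574
0 53 0.0567
0.05 57 0.0579
0.1 59 0.057
```

The lid reads 57–58 mm all over, so it is shut. One small extra press, then up and over to just short of the lever.

send_rows --pt "0 0 0.006 0 0 0" --pt "0 0 0.006 0 0 0"

```text
time_s: 36.05
position: [0.4598, 0.1396, 0.0587]
tcp_rot: [[-0.974, -0.226, 0.003], [-0.226, 0.974, 0.0], [-0.003, -0.001, -1.0]]
force: [-1.8, -0.4, 17.7]
opening: -0.001
grasp_force: 9.0
```

send_rows --pt "0 0 -0.1 0 0 0" --pt "0 0 -0.25 0 0 0" --pt "0 0 -0.42 0 0 0" --pt "0 0 -0.42 0 0 0"

```text
time_s: 36.45
position: [0.4627, 0.14, 0.1664]
tcp_rot: [[-0.974, -0.226, 0.012], [-0.226, 0.974, 0.001], [-0.012, -0.002, -1.0]]
force: [0.8, 0.7, -0.4]
opening: 0.007
grasp_force: 0.0
```

Run:
```python
from h import *
where();rows((.565,-.0165,.16,193.1),(.565,-.0165,.085,193.1))
```

```text
36.45 [0.4627 0.14   0.1664] yaw 193.09 op 0.007 0.0
[-0.257, -0.702, 0.03, -0.001, 0.007, -0.0] rows 3.7
[-0.253, -0.702, 0.33, -0.001, 0.007, -0.0] rows 1.5
```

send_rows --pt "-0.07 -0.18 0 0 0 0" --pt "-0.13 -0.36 0 0 0 0" --pt "-0.2 -0.54 0 0 0 0" --pt "-0.257 -0.702 0 0 0 0" --pt "-0.257 -0.702 0 0 0 0" --pt "-0.257 -0.702 0.15 0 0 0" --pt "-0.257 -0.702 0.27 0 0 0" --pt "-0.257 -0.702 0.31 0 0 0" --pt "-0.257 -0.702 0.31 0 0 0" --pt "-0.257 -0.702 0.31 0 0 0"

```text
time_s: 37.45
position: [0.5616, -0.0166, 0.0846]
tcp_rot: [[-0.974, -0.227, 0.001], [-0.227, 0.974, -0.0], [-0.001, -0.0, -1.0]]
force: [-1.0, -0.1, 0.5]
opening: 0.005
grasp_force: 0.0
```

Run:
```python
from h import *
im,P,s=shot('w11');where()
e=np.array([.97,.24])
q=np.array([.648,.005])
rows(*[(*(q+e*d),.085,193.1) for d in (-.055,-.03,.0,.015)])
p,d=viewer.capture('scene');cv2.imwrite('pics/scene4.png',cv2.resize(p[100:300,180:440,::-1],None,fx=2.5,fy=2.5))
```

```text
37.5 [ 0.562  -0.0167  0.0852] yaw 193.1 op 0.002 0.0
[-0.135, 0.004, 0.001, -0.001, 0.001, 0.0] rows 0.7
[-0.235, 0.005, 0.001, -0.001, 0.001, 0.0] rows 0.5
[-0.355, 0.007, 0.001, -0.001, 0.001, 0.0] rows 0.6
[-0.415, 0.007, 0.001, -0.001, 0.001, 0.0] rows 0.3
```

View pics/scene4.png

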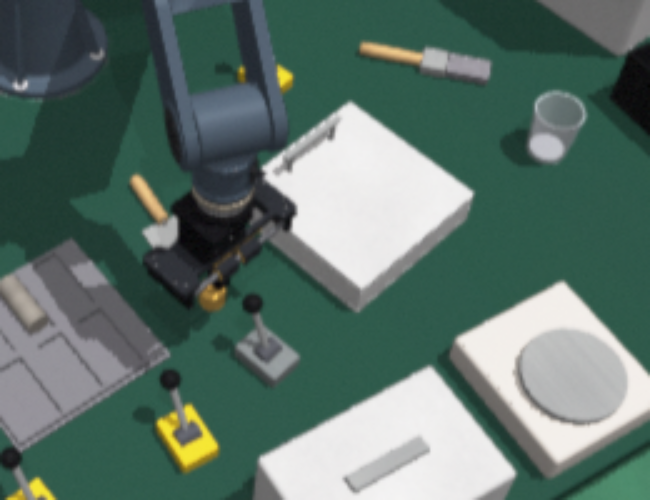

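The lid is shut, the core is still in the tray at (22,305), and the fingers stand just short of the lever ball at (252,302). Pushing away from the robot.

send_rows --pt "-0.06 0.003 0 0 0 0" --pt "-0.12 0.004 0 0 0 0" --pt "-0.18 0.004 0 0 0 0" --pt "-0.24 0.005 0 0 0 0" --pt "-0.29 0.006 0 0 0 0" --pt "-0.34 0.007 0 0 0 0" --pt "-0.38 0.007 0 0 0 0" --pt "-0.41 0.007 0 0 0 0" --pt "-0.41 0.007 0 0 0 0"

```text
time_s: 38.45
position: [0.6619, 0.0082, 0.0846]
tcp_rot: [[-0.974, -0.227, 0.002], [-0.227, 0.974, -0.0], [-0.002, -0.001, -1.0]]
force: [-0.0, -0.2, -0.6]
opening: 0.007
grasp_force: 0.0
```

Run:
```python
from h import *
where();print(readout.read_state()['force'])
for n in('top','scene'):
    p,d=viewer.capture(n);im=p[:,:,::-1];P=cloud(n,d);g=im.max(-1)
    m=(g<70)&(P[...,2]>.085)&(P[...,2]<.125)&(P[...,0]>.655)&(P[...,0]<.74)&(P[...,1]>-.05)&(P[...,1]<.07);q=P[m]
    print(n,m.sum(),q.mean(0).round(4) if m.any() else '',np.percentile(q,[3,97],axis=0).round(3) if m.any() else '')
    if n=='scene':cv2.imwrite('pics/scene5.png',cv2.resize(im[100:300,180:440],None,fx=2.5,fy=2.5))
```

```text
38.45 [0.6619 0.0082 0.0846] yaw 193.09 op 0.007 0.0
[-0.04891346 -0.18028149 -0.62888394]
top 0  
scene 60 [0.6862 0.0116 0.1022] [[ 0.668 -0.001  0.092]
 [ 0.698  0.024  0.111]]
```

View pics/scene5.png

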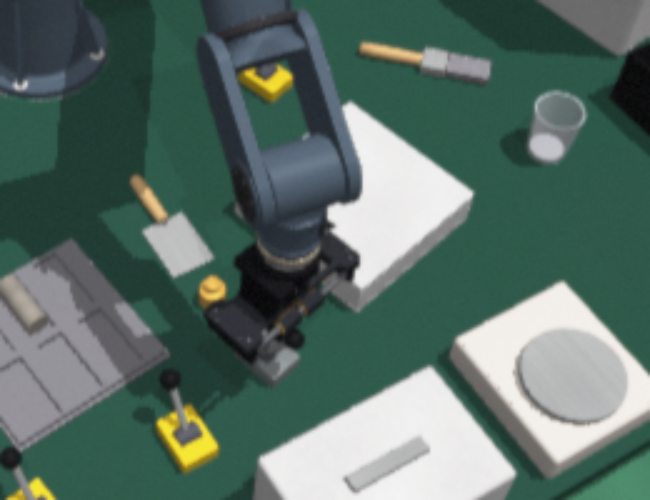

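The ball at (293,340) has gone over. I'll push on gently until I feel the stop.

send_rows --pt "-0.012 0 0 0 0 0" --pt "-0.02 0 0 0 0 0" --pt "-0.02 0 0 0 0 0"

```text
time_s: 38.85
position: [0.6648, 0.009, 0.0838]
tcp_rot: [[-0.974, -0.226, -0.002], [-0.226, 0.974, -0.0], [0.002, 0.0, -1.0]]
force: [-2.2, 0.3, -0.5]
opening: 0.007
grasp_force: 0.8
```

send_rows --pt "-0.01 0 0 0 0 0" --pt "-0.01 0 0 0 0 0" --pt "-0.01 0 0 0 0 0"

```text
time_s: 39.15
position: [0.6652, 0.0092, 0.0837]
tcp_rot: [[-0.974, -0.227, -0.006], [-0.227, 0.974, -0.001], [0.006, 0.001, -1.0]]
force: [-5.0, -2.2, 3.2]
opening: 0.005
grasp_force: 3.0
```

The stop is reached: 5 N and no further travel. Backing off for a last check.

send_rows --pt "0.08 0 0 0 0 0" --pt "0.2 0 0 0 0 0" --pt "0.25 0 -0.1 0 0 0" --pt "0.25 0 -0.28 0 0 0" --pt "0.25 0 -0.46 0 0 0" --pt "0.4 0 -0.6 0 0 0" --pt "0.58 0 -0.7 0 0 0" --pt "0.75 0 -0.7 0 0 0" --pt "0.75 0 -0.7 0 0 0" --pt "0.75 0 -0.7 0 0 0"

```text
time_s: 40.15
position: [0.4854, -0.0329, 0.2599]
tcp_rot: [[-0.974, -0.225, 0.003], [-0.225, 0.974, -0.0], [-0.003, -0.001, -1.0]]
force: [0.3, 0.0, 0.3]
opening: 0.008
grasp_force: 0.0
```

Run:
```python
from h import *
where()
a=BX[1]
for n in('top','scene'):
    p,d=viewer.capture(n);im=np.ascontiguousarray(p[:,:,::-1]);P=cloud(n,d)
    m=(im.max(-1)<70)&(P[...,2]>.085)&(P[...,2]<.125)&(P[...,0]>.655)&(P[...,0]<.74)&(P[...,1]>-.05)&(P[...,1]<.07);q=P[m]
    print(n,'ball',m.sum(),q.mean(0).round(4) if m.any() else '')
    print('core');blobs(im,P,.024,.05,(.35,.62,-.36,-.1),40)
    q=P.reshape(-1,3);X=(q[:,:2]-BX[0])@np.array([[np.cos(a),-np.sin(a)],[np.sin(a),np.cos(a)]])
    print('lid',[np.median(q[(abs(X[:,0]-x)<.015)&(abs(X[:,1]-.08)<.02)&(q[:,2]>.03),2]).round(4) for x in(-.09,-.04,0,.05,.1)])
    if n=='scene':cv2.imwrite('pics/scene6.png',im)
```

```text
40.15 [ 0.4854 -0.0329  0.2599] yaw 193.01 op 0.008 0.0
top ball 5 [0.6891 0.0238 0.1072]
core
158 [322. 199.] [ 0.425  -0.2341] [0.08  0.031] 8.2 z [0.0275 0.0344 0.0418]
lid [np.float64(0.0599), np.float64(0.0594), np.float64(0.0587), np.float64(0.0587), np.float64(0.0597)]
scene ball 50 [0.6911 0.0133 0.1032]
core
183 [188. 220.] [ 0.4282 -0.234 ] [0.083 0.031] 6.0 z [0.0256 0.0329 0.0389]
lid [np.float64(0.0573), np.float64(0.0573), np.float64(0.0565), np.float64(0.057), np.float64(0.0559)]
```

View pics/scene6.png

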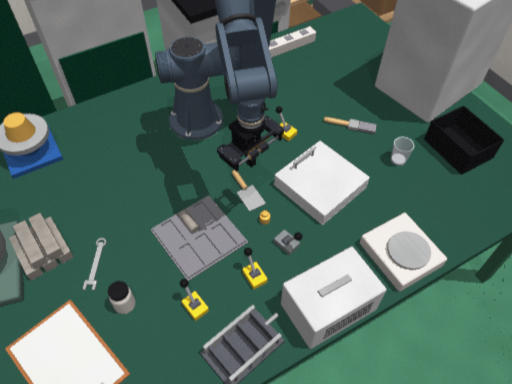

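The lid is shut at (322,182), the lever leans away at (290,240), and the core is in the tray at (192,220). Handing in.

```bash
python3 -c "
from rig import ticket
print(ticket.hand_in())"
```

```text
the job is handed in; nothing more can be done
None
```

The changeover is done and handed in after about 40 s of the 210 s allowed: the one core is in the tray, all four bars are in the box, the lid is shut and the lever is fully over; the hand-in call returned no verdict.

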